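# Shake the parts jar, then hold the dust box flap at its mark

### The arm

A 6-joint arm with a two-finger parallel gripper is mounted at the origin on the work surface. World frame = base frame: x ahead of the robot, y to its left, z up, the work surface at z = 0. Lengths are in m, angles in rad, forces in N, time in s.
With the tool pointing down it reaches from about 0.275 to 0.825 m from the base axis. Payload 4.9 kg.
Tool frame: the origin (TCP) lies at the very end of the fingers, on their centre line; the grasp point (between the pads) lies 19 mm behind it; z points along the fingers, x is the direction in which the jaws open and shut, and the axes are right-handed (so a half turn about z gives the same grasp; the last joint's range is limited). The gripper opens to 85 mm and grips with 20 to 120 N. Pads are 22 mm wide; open, the fingers measure 114 mm over their backs; the gripper's body (76 mm by 85 mm) begins 54 mm behind the grasp point. The pads swing forward as they close: fully open they stand 13 mm farther back than shut.
Start: joints at [-0.134, 0.326, -0.193, 1.052, 0, 1.437], TCP at [0.55, 0, 0.231] pointing down, gripper open.
Joint ranges: [-2.65, 2.65], [-0.97, 1.79], [-1.3, 1.35], [-1.93, 2.1], [-1.47, 1.37], [-3.14, 3.14]. Speed limits (rad/s): [2.57, 2.57, 3.14, 3.14, 3.14, 3.14].

### API

Orientations are given as a unit quaternion [w, x, y, z].
In Python, from cell import arm, imaging, close_job gives the robot as it stands.
- The arm moves only by the tool servo_tool, never from a script. Its arguments are lists of equal length, an entry for each row: "translation": the shift along the tool's x, y, z in mm, a list of three; "turn": the turn about the tool's z in degrees; "gripper": the finger opening in mm, from 0 to 85.4. In form: {"translation": [[tx, ty, tz], ...], "turn": [turn, ...], "gripper": [gripper, ...]}. A call has exactly 10 rows; each row shifts and turns the commanded pose from where the row before left it, along the tool's axes as they then stand; what a row does not reach is not made up. A row lasts 1/8 s, in which the tool goes at most 62.5 mm and 10.7 degrees, less where a joint would pass 70% of its speed; a pose out of reach is approached as far as the arm can. A call with a gripper value outside its range is refused whole. The fingers move at their own pace and stop on an object; "grip_force" is the grip in N (left out, the last holds). Time passes only in rows, so rows that do not move let the fingers close, or fill a call up. It gives the time, the measured TCP pose, the force and the opening at its end, in the units of the state.
- arm.get_obs(): the state, without advancing time (a new reading comes with each control period).
- imaging.snapshot(name): name is "scene" or "side" or "wrist"; returns (picture, depth): 480x640x3 uint8, red, green, blue; 480x640 float32, m along the optical axis (not along the pixel's ray), 0 where there is no reading.
- imaging.calibration(name): a dict with "vfov" (degrees; the focal length in pixels is half the picture's height over the tangent of half this angle, whatever the lens; pixels are square), "cx", "cy" (the principal point, pixels), "view" (4x4, takes a point from world to camera coordinates). Camera axes: x right, y up, looking along -z (the intrinsics and any distortion apply to the point x, -y, -z); pixel columns grow to the right and rows downward; lengths in m; the calibration is good to about 2 mm. The wrist camera is an equidistant fisheye: a pixel r from the principal point sees the ray r / f radians off the axis. A picture is of the moment at which its call begins: read the wrist's pose just before it. calibration takes no time and is no camera call; for the wrist camera it gives the pose at the moment of the call.
- close_job(): hands the job in, once; it reports no verdict.
The state is a dict: "clock": time; "joint_pos": joint angles; "qd": joint speeds; "tau": joint torques, N m; "tcp_pos": TCP position; "orientation": TCP orientation; "wrist_force": force on the tool from outside, world axes, zero at the start; "wrist_torque": the same for the moment, N m; "opening": finger opening in m.
Only numpy, scipy, OpenCV 4.12 (cv2) and the standard library are available. Lean on these libraries where they do the work, as an engineer would, in place of code of your own. Each camera call takes 0.05 s, during which the arm holds its last target.

### The job

Give the blue-capped parts jar its shake: press it, held upright, down on the shaker's rubber pad until the pad is fully down, and keep it down for about a second, then stand the jar on the round cork mat and let go. Then lift the clear flap of the dust box by its black knob until it lines up with the red pointer beside it, and finish holding it there (it falls shut if let go) so that I can move the parts over. Do not shift the red pointer, the loupe, the tweezers or the watch movement.

Things in the scene. Friction and masses are not known exactly. Their poses are not given: they have to be found in the camera images.
- jar_center (a point): Centre of the loose parts jar, half-way up: an upright glass cylinder with a blue cap, 48 mm in diameter, 85 mm tall overall (underside 42.5 mm below this point, top of the cap 42.5 mm above), about 0.13 to 0.25 kg. z axis up along the jar.
- pad_top (a point): Centre of the top face of the shaker's pad: a flat black rubber disc 64 mm across on a round white housing 107 mm wide that is fixed to the bench. When up, the pad's top is 86 mm above the bench. z up.
- pad (a joint): How far the shaker's pad is pressed down, in m: 0 up, 0.008 fully down (end stop). Sprung: starts to move at about 3 N, about 10 N holds it fully down; springs back up when released.
- mat_top (a point): Centre of the top face of the round cork mat, 96 mm across and 5 mm thick, fixed on the bench.
- dust_box: Open-topped grey box, 180 mm (its x) by 200 mm (its y) by 100 mm high, fixed to the bench on a black foot of 200 by 220 mm. Origin at the centre of its underside; x axis points from its front (knob side) to its back (hinge side), y along the hinge, z up.
- flap (a joint): Angle of the flap that covers the box, in rad: 0 shut (level), grows as its front edge is lifted; stop at 1.4. No catch and no friction to speak of: it falls shut. Flap about 0.35 kg, so about 1.5 N lifts it at the knob.
- flap_hinge (a point): Point on the hinge axis in the middle of the flap's back edge, 106 mm above the bench. The flap (aluminium frame with a clear pane, 180 mm long, 200 mm wide, 8 mm thick) reaches from here along its own -x, which is the box's -x when shut.
- flap_knob (a point): Centre of the flap's black knob: a short cylinder, 22 mm in diameter and 24 mm long, its axis parallel to the hinge, its flat ends facing along the box's y. It stands on a 12 mm wide stem 40 mm in front of the flap's front edge, 220 mm from the hinge axis in the flap's mid-plane; nothing is beneath or beside it, so it can be pinched from above by its flat ends, and it can turn between the fingers as the flap swings.
- mark (a joint): Angle of the red pointer, in rad, measured just like flap (about the same hinge axis). It differs from day to day, 0.5 to 1.0. The flap is at the mark when flap equals mark.
- mark_tip (a point): Red ball, 18 mm, at the tip of the red pointer: a thin red arm beside the flap on the box's +y side, 122 mm from the flap's middle line, pivoting on the hinge axis, ball 140 mm from that axis. Its x axis lies along the arm, like the flap's own. A red strip on the flap's edge should come level with the arm.
- loupe: Bystander: black eye loupe, a cone 34 mm across and 30 mm tall, standing loose; origin at the centre of its underside.
- tweezers: Bystander: steel tweezers lying loose, 120 mm long (along its x), about 20 mm wide, 5 mm high; origin at its middle on the underside.
- movement: Bystander: brass watch movement in a grey round holder, 60 mm across and 20 mm tall, loose; origin at the centre of its underside.
Mind the look-alikes: they are no part of the job. What is shaped like the part that bears jar_center but orange or pink is not meant.

How it is judged:
By the outcome, as a careful person would: the job done as asked, in the order asked, and still so for the second after the job is handed in, while the arm keeps its last pose, push and grip.
It also fails if it takes over 61 s, if anything falls off the work surface, if the arm or the gripper's body presses on something with over 40 N, if the wrist force passes 120 N, or if a joint passes its speed limit or range.

## Working session

There is one attempt and no reset: what is moved stays moved. The work goes in short steps, Python scripts to look and compute and a tool call to move; the robot and the scene stay as the last step left them, time stands still between calls to the robot, and variables do not carry over. Pictures are saved under pics/ and viewed, and the job is handed in when it is done.

Besides the shell and the picture viewer there is one more tool, called after "Call:" in YAML: its name, and indented under it one key for each argument. servo_tool: Moves the arm, as the interface text tells. Its arguments: {"type":"object","properties":{"translation":{"type":"array","items":{"type":"array","items":{"type":"number"}}},"turn":{"type":"array","items":{"type":"number"}},"gripper":{"type":"array","items":{"type":"number"}},"grip_force":{"type":"number"}},"required":["translation","turn","gripper"]}

```bash
mkdir -p pics; ls
python3 - <<'E'
from cell import arm, imaging
import cv2
o=arm.get_obs(); print(o)
for n in ["scene","side","wrist"]:
    print(n,imaging.calibration(n))
    p,d=imaging.snapshot(n)
    cv2.imwrite(f"pics/{n}0.png",p[:,:,::-1]); import numpy as np; np.save(f"pics/{n}0d.npy",d)
E
```

```text
pics
{'clock': 0.0, 'joint_pos': array([-1.34194631e-01,  3.26966750e-01, -1.93588043e-01,  1.05200754e+00,
        1.56729186e-06,  1.43660564e+00]), 'qd': array([0.00035906, 0.0002093 , 0.00064623, 0.00138814, 0.00081589,
       0.00040508]), 'tau': array([-1.24197268e-03, -4.43398941e+01,  2.62443137e+01,  1.56443648e-02,
       -1.97191571e-04, -6.55614656e-06]), 'tcp_pos': array([5.49411340e-01, 9.43578310e-05, 2.30487813e-01]), 'orientation': array([-1.18914004e-04,  9.99999610e-01, -1.97389577e-06, -8.74961099e-04]), 'wrist_force': array([-0.57341917,  0.23441659,  0.01483338]), 'wrist_torque': array([ 0.00707687, -0.02925688, -0.02672847]), 'opening': 0.0855341043507456}
scene {'vfov': 48.47822059004645, 'cx': 316.689979234716, 'cy': 251.80224962014069, 'view': array([[ 0.86705896,  0.49816755,  0.00615194, -0.52099964],
       [-0.28994018,  0.49452128,  0.81937988,  0.0779233 ],
       [ 0.40514621, -0.71223436,  0.5732179 , -1.5737309 ],
       [ 0.        ,  0.        ,  0.        ,  1.        ]])}
side {'vfov': 52.065750617808696, 'cx': 320.3997559047639, 'cy': 233.6933068842315, 'view': array([[ 0.99951713, -0.03089912,  0.0032776 , -0.56568341],
       [ 0.01832522,  0.6713697 ,  0.74089602, -0.10689516],
       [-0.02509352, -0.74047821,  0.67161175, -1.13601641],
       [ 0.        ,  0.        ,  0.        ,  1.        ]])}
wrist {'vfov': 65.70646984690485, 'cx': 317.7889748717507, 'cy': 237.46209772444885, 'view': array([[ 9.99998929e-01, -6.00652264e-04, -1.33426988e-03,
        -5.49180742e-01],
       [ 1.67422386e-04,  9.52842439e-01, -3.03465414e-01,
         3.89997028e-02],
       [ 1.45362615e-03,  3.03464866e-01,  9.52841520e-01,
        -3.80058494e-01],
       [ 0.00000000e+00,  0.00000000e+00,  0.00000000e+00,
         1.00000000e+00]])}
```

View pics/scene0.png

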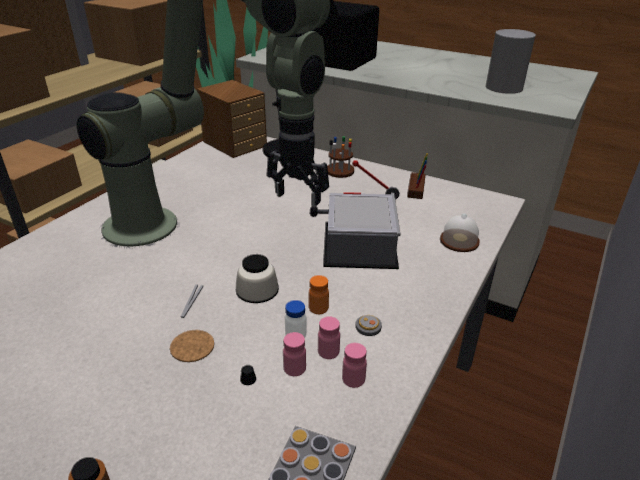

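View pics/side0.png

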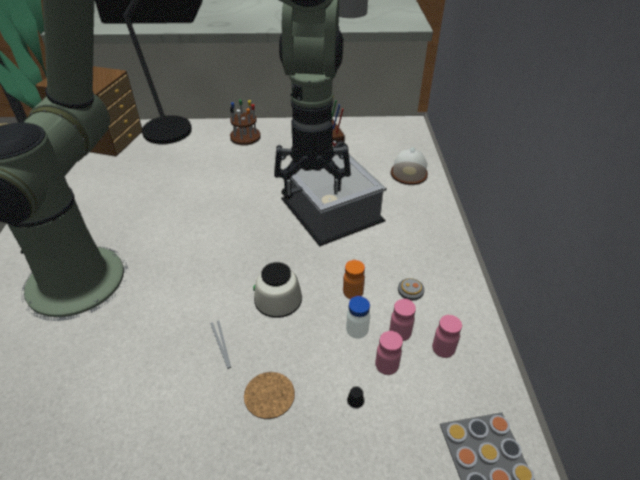

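View pics/wrist0.png

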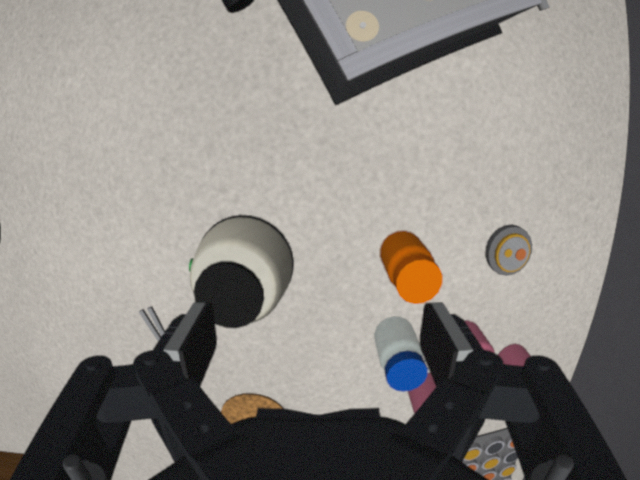

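```bash
cat > h.py <<'E'
import numpy as np, cv2
from cell import arm, imaging
def ray(c,u,v,fish=False):
    f=240/np.tan(np.radians(c['vfov']/2)); x=(u-c['cx']);y=(v-c['cy'])
    if fish:
        r=np.hypot(x,y);t=r/f;s=np.sin(t)/max(r,1e-9)
        d=np.array([x*s,-y*s,-np.cos(t)])
    else: d=np.array([x/f,-y/f,-1.])
    V=c['view'];R=V[:3,:3]
    return -R.T@V[:3,3], R.T@d
def onz(c,u,v,z,fish=False):
    o,d=ray(c,u,v,fish); return o+d*(z-o[2])/d[2]
def tri(rs):
    A=np.zeros((3,3));b=np.zeros(3)
    for o,d in rs:
        d=d/np.linalg.norm(d);P=np.eye(3)-np.outer(d,d);A+=P;b+=P@o
    x=np.linalg.solve(A,b)
    res=[np.linalg.norm((np.eye(3)-np.outer(d,d)/(d@d))@(x-o)) for o,d in rs]
    return x,res
def proj(c,p,fish=False):
    f=240/np.tan(np.radians(c['vfov']/2)); q=c['view'][:3,:3]@p+c['view'][:3,3]
    if fish:
        rr=np.hypot(q[0],q[1]);t=np.arctan2(rr,-q[2]);return c['cx']+f*t*q[0]/rr,c['cy']-f*t*q[1]/rr
    return c['cx']-f*q[0]/q[2],c['cy']+f*q[1]/q[2]
def blobs(p,lo,hi,amin=15):
    m=cv2.inRange(cv2.cvtColor(p,cv2.COLOR_BGR2HSV),np.array(lo),np.array(hi))
    n,l,s,c=cv2.connectedComponentsWithStats(m)
    return [(s[i].tolist(),c[i].round(1).tolist()) for i in range(1,n) if s[i][4]>=amin],l
E
python3 - <<'E'
from h import *
C={n:imaging.calibration(n) for n in("scene","side","wrist")}
for n in C:
    p=cv2.imread(f"pics/{n}0.png")
    for nm,lo,hi in [("blue",(105,150,40),(125,255,255)),("cork",(8,80,60),(22,220,230)),("red",(0,170,80),(4,255,255)),("red2",(172,170,60),(180,255,255)),("dark",(0,0,0),(180,255,30))]:
        print(n,nm,[b for b in blobs(p,lo,hi)[0] if nm!="dark" or b[0][4]<6000])
im=cv2.imread("pics/scene0.png")[120:280,240:460]
cv2.imwrite("pics/scrop.png",cv2.resize(im,None,fx=3.6,fy=3.6,interpolation=cv2.INTER_CUBIC))
im=cv2.imread("pics/side0.png")[130:250,230:410]
cv2.imwrite("pics/sdcrop.png",cv2.resize(im,None,fx=4.4,fy=4.4,interpolation=cv2.INTER_CUBIC))
E
```

```text
scene blue [([286, 301, 19, 17, 260], [295.1, 308.7])]
scene cork [([84, 0, 84, 10, 540], [125.5, 3.2]), ([203, 0, 14, 77, 470], [209.8, 24.9]), ([194, 0, 70, 106, 1745], [232.5, 65.1]), ([336, 0, 304, 225, 22755], [551.9, 76.4]), ([255, 21, 8, 30, 116], [258.0, 33.5]), ([0, 23, 31, 15, 248], [10.9, 29.8]), ([0, 53, 164, 68, 2928], [81.9, 80.8]), ([115, 71, 47, 26, 563], [141.5, 85.6]), ([244, 102, 7, 5, 19], [247.8, 104.2]), ([232, 109, 31, 11, 70], [247.7, 113.6]), ([233, 122, 32, 13, 92], [249.8, 127.7]), ([148, 125, 55, 35, 531], [174.4, 141.9]), ([234, 134, 32, 14, 94], [250.5, 140.5]), ([0, 139, 105, 85, 3362], [51.7, 169.3]), ([166, 138, 37, 21, 114], [184.3, 148.0]), ([334, 144, 19, 15, 123], [342.0, 152.0]), ([328, 163, 26, 12, 180], [340.5, 169.0]), ([409, 173, 16, 19, 195], [416.4, 182.2]), ([28, 188, 79, 45, 348], [62.0, 212.3]), ([0, 203, 13, 22, 164], [4.8, 213.4]), ([0, 226, 19, 21, 162], [8.0, 235.9]), ([394, 226, 212, 254, 23034], [513.6, 371.5]), ([441, 233, 18, 16, 47], [447.2, 242.4]), ([460, 239, 19, 11, 50], [471.0, 245.9]), ([309, 275, 20, 39, 653], [318.4, 294
[... 3841 characters left out ...]
06.6]), ([510, 441, 5, 6, 18], [511.8, 443.9]), ([464, 449, 16, 11, 122], [471.4, 454.2]), ([0, 452, 23, 28, 414], [8.0, 464.2]), ([484, 459, 14, 10, 98], [490.7, 463.5]), ([468, 465, 8, 6, 31], [472.1, 467.1]), ([502, 467, 13, 9, 80], [508.0, 471.1]), ([483, 473, 12, 7, 56], [488.9, 476.1])]
wrist red []
wrist red2 []
wrist dark [([224, 0, 28, 12, 188], [236.9, 4.4]), ([214, 263, 48, 27, 137], [240.4, 270.4]), ([212, 286, 8, 5, 15], [215.5, 288.3]), ([172, 318, 9, 8, 25], [176.0, 321.7]), ([456, 318, 9, 8, 22], [459.7, 322.0]), ([162, 335, 8, 6, 19], [165.3, 337.4]), ([471, 416, 11, 23, 66], [476.0, 427.2]), ([154, 419, 8, 12, 27], [157.4, 424.7]), ([152, 456, 47, 24, 516], [178.1, 471.2])]
```

View pics/scrop.png

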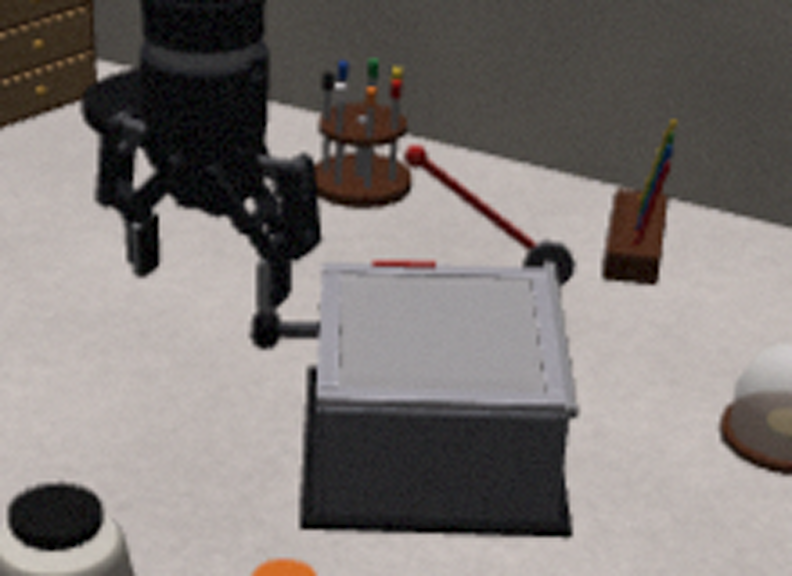

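View pics/sdcrop.png

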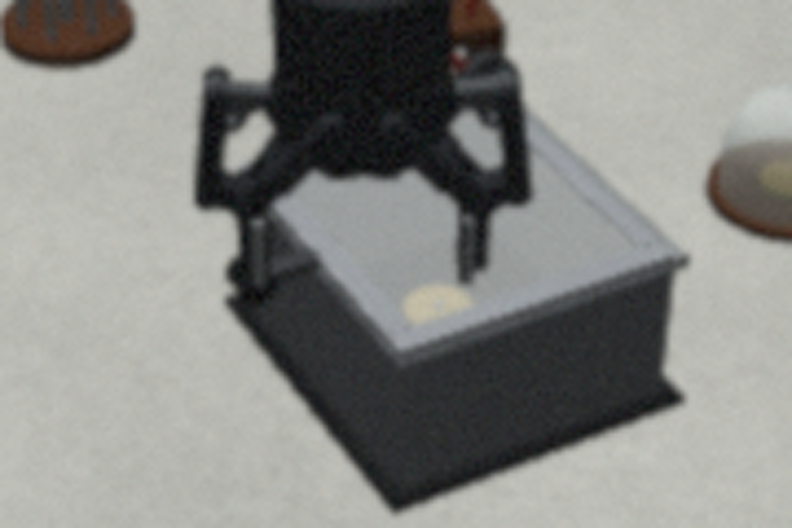

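Run:
```python
from h import *
C={n:imaging.calibration(n) for n in("scene","side","wrist")}
R=lambda n,u,v: ray(C[n],u,v,n=="wrist")
print("cap",tri([R("scene",295.1,308.7),R("side",358.7,305.8),R("wrist",405.6,371)]))
print("cap2",tri([R("scene",295.1,308.7),R("side",358.7,305.8)]))
print("mat",onz(C["scene"],191.7,345.6,.004),onz(C["side"],268.8,395,.004))
print("pad",onz(C["scene"],255.2,263.3,.086),onz(C["side"],276,274,.086),onz(C["wrist"],229,294,.086,True))
k=onz(C["scene"],314.2,211.3,.106); print("knob",k, "side proj",proj(C["side"],k))
# box foot corners: side px
S=lambda x,y:(230+x/4.4,130+y/4.4)
a=onz(C["side"],*S(232,300),.0);b=onz(C["side"],*S(398,508),.0);c=onz(C["side"],*S(682,398),.0)
print("foot",a,b,c)
# flap top corners
K=lambda x,y:(240+x/3.6,120+y/3.6)
for q in [(322,268),(320,405),(575,412),(552,268)]: print("flap",q,onz(C["scene"],*K(*q),.110))
print("red strip",onz(C["scene"],*K(373,264),.108),onz(C["scene"],*K(435,264),.108))
for n,z in(("scene",0),("side",0)):
  print({"scene":("loupe",onz(C["scene"],248,377.4,.015),"mov",onz(C["scene"],368,325,.01)),"side":("loupe",onz(C["side"],355.5,398,.015),"mov",onz(C["side"],410.5,288.5,.01))}[n])
o,dpx=0,0
# pads of others
for n,u,v in [("scene",318.4,290),("scene",294.5,352),("scene",329.5,336),("side",354,278),("side",390,352),("side",403,318)]:
  print(n,onz(C[n],u,v,.045))
d=np.load("pics/scene0d.npy")
for u,v in [(314,211),(355,163),(392,193),(295,304),(191,345),(255,262)]:
  o,dd=R("scene",u,v); z=d[v,u]; print((u,v),z,o+dd*z)
```

```text
cap (array([ 0.6379994 , -0.15900387,  0.07683534]), [np.float64(0.000928593652223698), np.float64(0.0009865518108947411), np.float64(0.0005726663781892409)])
cap2 (array([ 0.63747572, -0.15804913,  0.07568187]), [np.float64(0.0008239046719142844), np.float64(0.0008239046719143774)])
mat [ 0.46251199 -0.30756454  0.004     ] [ 0.46003033 -0.3065711   0.004     ]
pad [ 0.47483481 -0.07736732  0.086     ] [ 0.46982809 -0.07491976  0.086     ] [ 0.4714344  -0.06574996  0.086     ]
knob [0.49127291 0.17596869 0.106     ] side proj (np.float64(287.95163064621886), np.float64(193.49508880794156))
foot [0.47031763 0.29332496 0.        ] [0.56918566 0.10003118 0.        ] [0.74233883 0.1909701  0.        ]
flap (322, 268) [0.48501668 0.27275515 0.11      ]
flap (320, 405) [0.5791556  0.09829044 0.11      ]
flap (575, 412) [0.73716385 0.18064979 0.11      ]
flap (552, 268) [0.64106001 0.36474396 0.11      ]
red strip [0.5149391  0.30218548 0.108     ] [0.55724743 0.3271297  0.108     ]
('loupe', array([ 0.62864044, -0.32719359,  0.015     ]), 'mov', array([ 0.76985945, -0.05974561,  0.01      ]))
('loupe', array([ 0.62036916, -0.3235107 ,  0.015     ]), 'mov', array([ 0.76719499, -0.05661276,  0.01      ]))
scene [ 0.63097855 -0.04482335  0.045     ]
scene [ 0.68852502 -0.24458217  0.045     ]
scene [ 0.72813657 -0.16735134  0.045     ]
side [ 0.63821554 -0.0532371   0.045     ]
side [ 0.69147448 -0.24661942  0.045     ]
side [ 0.72903474 -0.16617191  0.045     ]
(314, 211) 1.4286592 [0.49514782 0.16817283 0.11207414]
(355, 163) 1.482509 [0.53206329 0.3312516  0.19466809]
(392, 193) 1.5183592 [0.63419844 0.37126689 0.10965753]
(295, 304) 1.155786 [ 0.6356969  -0.15606151  0.08590504]
(191, 345) 1.1622508 [ 0.46233907 -0.30907313  0.00703523]
(255, 262) 1.2837816 [ 0.4701025  -0.07166063  0.08452256]
```

Call:
servo_tool:
  translation:
    - [17.6, 31.6, 12]
    - [17.6, 31.6, 12]
    - [17.6, 31.6, 12]
    - [17.6, 31.6, 12]
    - [17.6, 31.6, 12]
    - [0, 0, 0]
    - [0, 0, 0]
    - [0, 0, 0]
    - [0, 0, 0]
    - [0, 0, 0]
  turn: [0, 0, 0, 0, 0, -9, -9, -9, -9, 0]
  gripper: [66, 66, 66, 66, 66, 66, 66, 66, 66, 66]
  grip_force: 60

```text
clock: 1.4
tcp_pos: [0.6378, -0.1579, 0.1708]
orientation: [-0.0, 0.951, 0.308, -0.0]
wrist_force: [-0.5, -0.1, -0.1]
opening: 0.0656
```

```bash
cat > shot.py <<'E'
from h import *
import sys,pickle
t=sys.argv[1]; names=sys.argv[2:] or ["scene","side","wrist"]
o=arm.get_obs(); C={}
for n in names:
    C[n]=imaging.calibration(n); p,d=imaging.snapshot(n); cv2.imwrite(f"pics/{n}{t}.png",p[:,:,::-1]); np.save(f"pics/{n}{t}d.npy",d)
pickle.dump((o,C),open(f"pics/{t}.pkl","wb"))
print(o['clock'],o['tcp_pos'].round(4),o['orientation'].round(4),o['wrist_force'].round(2),o['opening'],o['joint_pos'].round(2))
E
python3 shot.py 1
```

```text
1.4 [ 0.6378 -0.1579  0.1708] [-3.000e-04  9.513e-01  3.081e-01 -3.000e-04] [-0.45 -0.1  -0.06] 0.06563473963455387 [-0.35  0.57  0.03  1.03  0.    0.59]
```

View pics/wrist1.png

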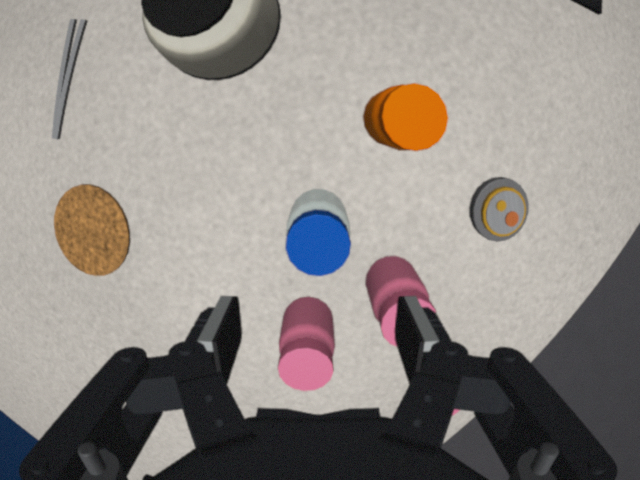

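View pics/side1.png

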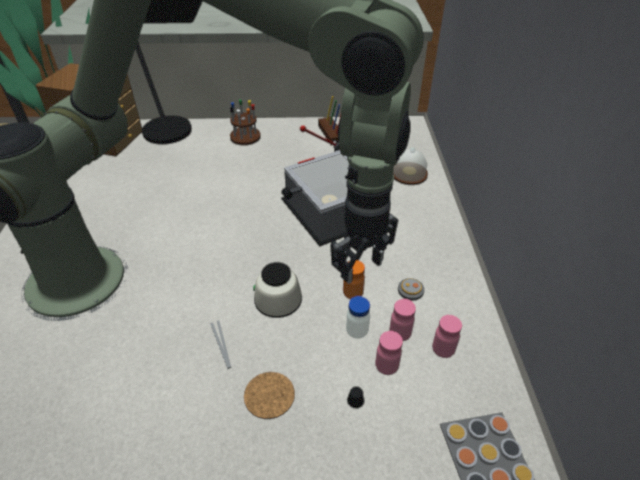

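```bash
cat > ell.py <<'E'
from h import *
def ell(p,lo,hi,amin=100,dark=False,near=None):
    b,l=blobs(p,lo,hi,amin); 
    if near is not None: k=l[near[1],near[0]]
    else: k=1+np.argmax([np.sum(l==i) for i in range(1,l.max()+1)])
    m=(l==k).astype(np.uint8); c,_=cv2.findContours(m,cv2.RETR_EXTERNAL,cv2.CHAIN_APPROX_NONE)
    c=max(c,key=cv2.contourArea); return cv2.fitEllipse(c)
E
python3 - <<'E'
from ell import *; import pickle
o,C=pickle.load(open("pics/1.pkl","rb"))
w=cv2.imread("pics/wrist1.png")
# top only: brighter blue
hsv=cv2.cvtColor(w,cv2.COLOR_BGR2HSV); print(hsv[243,319],hsv[212,319],hsv[208,319])
e=ell(w,(105,150,140),(125,255,255)); print(e, onz(C["wrist"],*e[0],.085,True))
for nm,pt in(("orange",(413,117)),("pink",(306,366)),("pad",(185,5))): print(nm,onz(C["wrist"],*pt,.085,True))
e=ell(w,(8,80,60),(22,220,230),near=(92,230)); print("mat",e,onz(C["wrist"],*e[0],.005,True))
for n in("scene","side"):
    p=cv2.imread(f"pics/{n}1.png"); 
    for nm,lo,hi in [("red",(0,150,70),(5,255,255)),("red2",(172,150,70),(180,255,255)),("dark",(0,0,0),(180,255,30))]:
        print(n,nm,[(b[0],b[1]) for b in blobs(p,lo,hi)[0] if b[0][4]<600])
im=cv2.imread("pics/side1.png")[110:250,260:430]
cv2.imwrite("pics/sdcrop1.png",cv2.resize(im,None,fx=4.4,fy=4.4,interpolation=cv2.INTER_CUBIC))
E
```

```text
[108 221 173] [108 205  96] [ 84  15 165]
((317.7053527832031, 244.2384490966797), (59.53085708618164, 62.17439270019531), 93.82771301269531) [ 0.6376655  -0.15771846  0.085     ]
orange [ 0.63697675 -0.05622654  0.085     ]
pink [ 0.68777179 -0.24233928  0.085     ]
pad [ 0.47642057 -0.07792047  0.085     ]
mat ((91.3147201538086, 229.5703887939453), (71.09581756591797, 92.29187774658203), 158.7755584716797) [ 0.46315001 -0.29931614  0.005     ]
scene red []
scene red2 []
scene dark [([196, 15, 22, 31, 100], [209.0, 29.6]), ([204, 39, 9, 10, 16], [208.4, 43.8]), ([206, 47, 10, 14, 36], [211.3, 54.1]), ([204, 61, 8, 8, 15], [206.9, 63.8]), ([199, 71, 7, 26, 50], [202.1, 84.4]), ([144, 75, 8, 7, 31], [148.2, 78.1]), ([172, 95, 32, 15, 129], [188.8, 104.4]), ([279, 96, 17, 7, 53], [286.4, 100.1]), ([105, 103, 27, 8, 59], [117.8, 107.7]), ([77, 114, 33, 44, 566], [88.7, 137.6]), ([168, 118, 11, 22, 101], [174.7, 129.7]), ([264, 148, 8, 10, 43], [267.3, 152.8]), ([100, 153, 50, 15, 180], [125.8, 162.5]), ([266, 165, 8, 12, 42], [271.0, 169.6]), ([274, 184, 38, 21, 547], [292.8, 195.1]), ([387, 189, 12, 9, 53], [393.2, 191.9]), ([412, 192, 10, 7, 33], [416.2, 195.0]), ([247, 293, 30, 10, 31], [261.6, 299.9]), ([241, 369, 15, 16, 166], [247.9, 377.5]), ([72, 458, 28, 22, 389], [86.1, 469.7])]
side red []
side red2 []
side dark [([16, 105, 10, 16, 48], [20.6, 112.1]), ([78, 109, 37, 12, 105], [97.8, 116.1]), ([396, 120, 13, 40, 212], [402.2, 140.2]), ([146, 128, 44, 15, 154], [169.4, 138.2]), ([347, 169, 11, 13, 70], [352.4, 175.2]), ([284, 190, 8, 10, 44], [287.9, 194.9]), ([349, 190, 40, 19, 419], [368.4, 200.1]), ([332, 251, 22, 30, 214], [341.7, 262.8]), ([268, 278, 18, 7, 30], [276.1, 282.5]), ([349, 395, 14, 12, 120], [355.4, 400.9])]
```

View pics/sdcrop1.png

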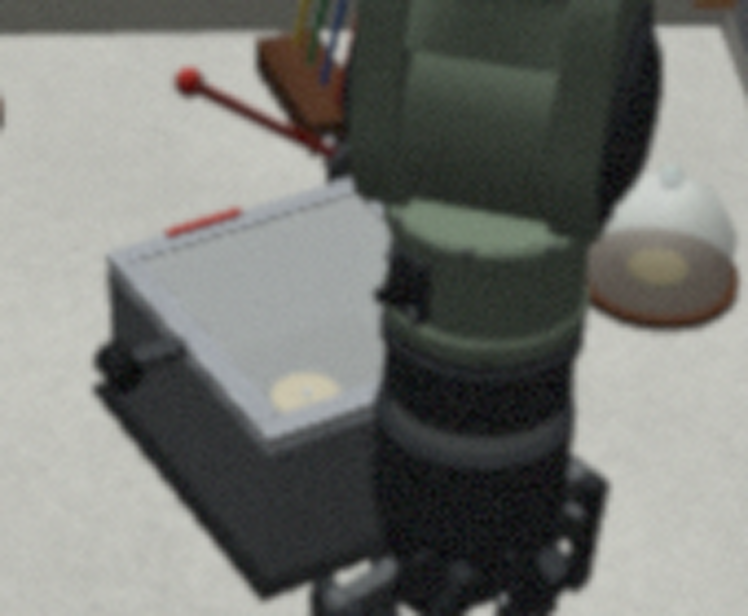

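View pics/scene1.png

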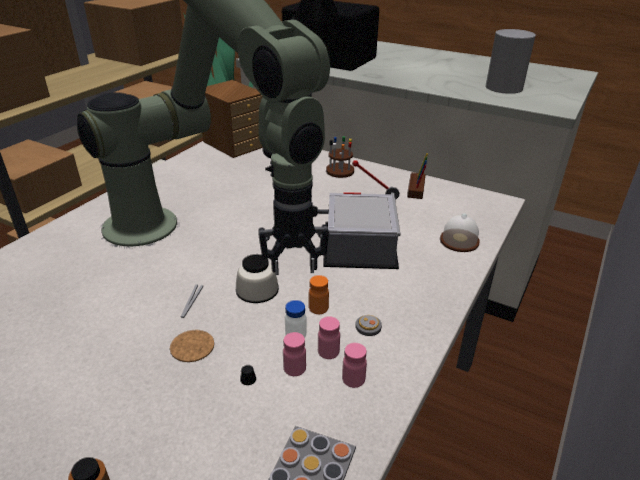

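Call:
servo_tool:
  translation:
    - [0, 0, 25]
    - [0, 0, 40]
    - [0, 0, 40]
    - [0, 0, 25]
    - [0, 0, 15]
    - [0, 0, 0]
    - [0, 0, 0]
    - [0, 0, 0]
    - [0, 0, 0]
    - [0, 0, 0]
  turn: [0, 0, 0, 0, 0, 0, 0, 0, 0, 0]
  gripper: [66, 66, 66, 66, 66, 66, 40, 40, 40, 40]
  grip_force: 60

```text
clock: 2.8
tcp_pos: [0.6393, -0.1585, 0.028]
orientation: [0.001, 0.951, 0.309, 0.001]
wrist_force: [0.3, -0.4, 6.4]
opening: 0.046
```

```bash
python3 shot.py 2
python3 - <<'E'
from h import *
C={n:imaging.calibration(n) for n in("scene","side")}
print("ball",tri([ray(C["scene"],355.3,163.1),ray(C["side"],302.95,128.2)]))
print("knob",tri([ray(C["scene"],313.7,211.4),ray(C["side"],287.5,193.5)]))
E
```

```text
2.8 [ 0.6393 -0.1585  0.028 ] [0.001  0.9511 0.309  0.0012] [ 0.28 -0.41  6.45] 0.04596014053596711 [-0.35  0.7  -0.12  0.74 -0.    0.59]
ball (array([0.53056778, 0.33701851, 0.19250815]), [np.float64(0.0008430113216466762), np.float64(0.0008430113216466653)])
knob (array([0.49013614, 0.17551545, 0.10593354]), [np.float64(0.0003369408038266142), np.float64(0.0003369408038267203)])
```

View pics/wrist2.png

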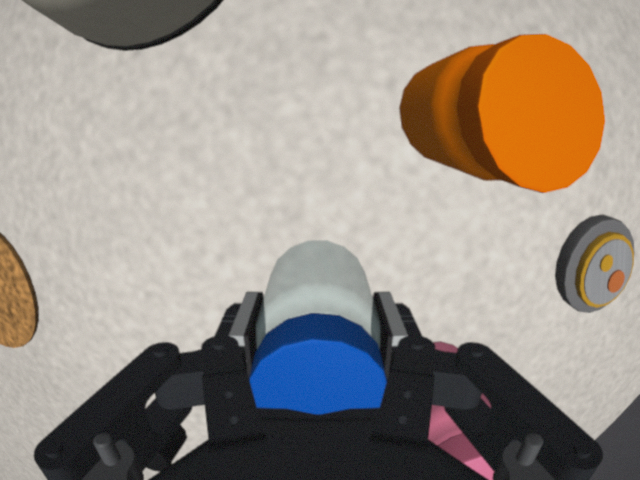

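View pics/scene2.png

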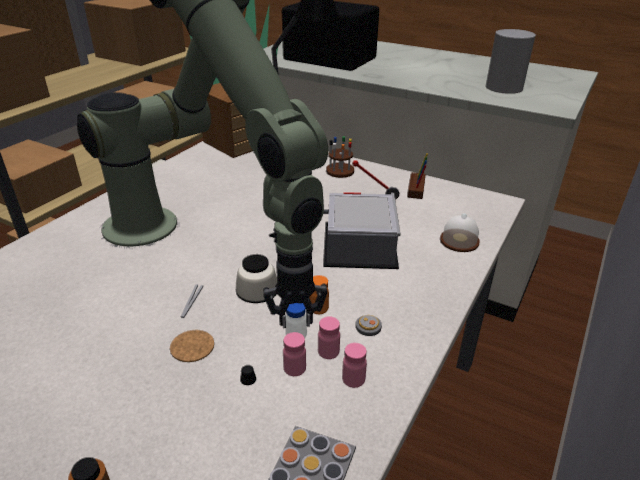

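Call:
servo_tool:
  translation:
    - [0, 0, -20]
    - [0, 0, -40]
    - [0, 0, -40]
    - [0, 0, -40]
    - [0, 0, -10]
    - [-20, -40, 0]
    - [-20, -40, 0]
    - [-20, -30, 0]
    - [0, 0, 0]
    - [0, 0, 0]
  turn: [0, 0, 0, 0, 0, 0, 0, 0, 0, 0]
  gripper: [40, 40, 40, 40, 40, 40, 40, 40, 40, 40]

```text
clock: 4.2
tcp_pos: [0.5251, -0.1044, 0.1757]
orientation: [0.0, 0.951, 0.309, -0.0]
wrist_force: [0.5, -0.6, -1.7]
opening: 0.0463
```

```bash
python3 shot.py 3
python3 - <<'E'
from h import *; import pickle
for t,n,pt in [("1","scene",(255,263)),("1","side",(276,274)),("0","wrist",(229,294)),("3","wrist",None),("2","side",(276,274))]:
    C=pickle.load(open(f"pics/{'1' if t=='0' else t}.pkl","rb"))[1] if t!="0" else None
    if t=="0":
        c={'vfov': 65.70646984690485, 'cx': 317.7889748717507, 'cy': 237.46209772444885, 'view': np.array([[ 9.99998929e-01, -6.00652264e-04, -1.33426988e-03,-5.49180742e-01],[ 1.67422386e-04,  9.52842439e-01, -3.03465414e-01,3.89997028e-02],[ 1.45362615e-03,  3.03464866e-01,  9.52841520e-01,-3.80058494e-01],[0,0,0,1]])}
    else: c=C[n]
    if pt is None: continue
    p=cv2.imread(f"pics/{n}{t}.png"); g=cv2.cvtColor(p,cv2.COLOR_BGR2GRAY)
    m=(g<55).astype(np.uint8)
    nn,l=cv2.connectedComponents(m); k=l[pt[1],pt[0]]; mm=(l==k).astype(np.uint8)
    cs,_=cv2.findContours(mm,cv2.RETR_EXTERNAL,cv2.CHAIN_APPROX_NONE); cc=max(cs,key=cv2.contourArea)
    e=cv2.fitEllipse(cc); print(t,n,e,cv2.contourArea(cc),onz(c,*e[0],.086,n=="wrist"))
E
```

```text
4.2 [ 0.5251 -0.1044  0.1757] [ 0.      0.9511  0.309  -0.    ] [ 0.52 -0.6  -1.69] 0.0462746550301246 [-0.33  0.34 -0.32  0.91 -0.    0.61]
1 scene ((311.4436340332031, 234.38182067871094), (84.07366943359375, 158.88204956054688), 98.90119934082031) 5823.0 [0.52697906 0.10025454 0.086     ]
1 side ((275.6370849609375, 273.9930419921875), (21.621427536010742, 27.25676155090332), 84.01700592041016) 461.0 [ 0.46906383 -0.07487847  0.086     ]
0 wrist ((304.73748779296875, 404.4765319824219), (210.0161895751953, 564.2620239257812), 91.25856018066406) 54366.5 [ 0.53574779 -0.19402123  0.086     ]
2 side ((275.7130432128906, 274.02789306640625), (21.637588500976562, 27.235326766967773), 83.55728149414062) 461.0 [ 0.46922729 -0.07498325  0.086     ]
```

View pics/wrist3.png

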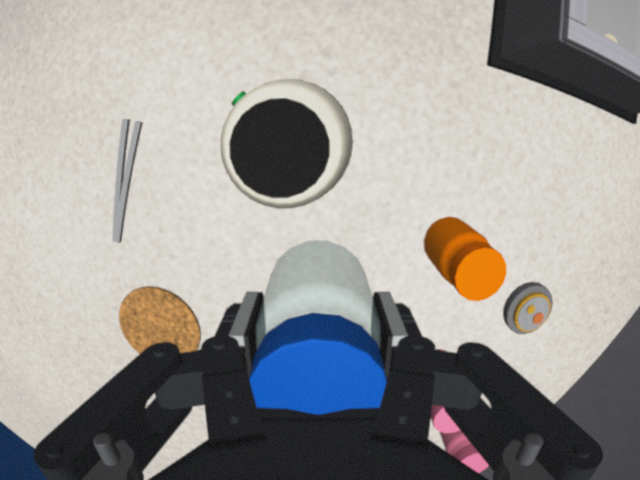

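View pics/scene3.png

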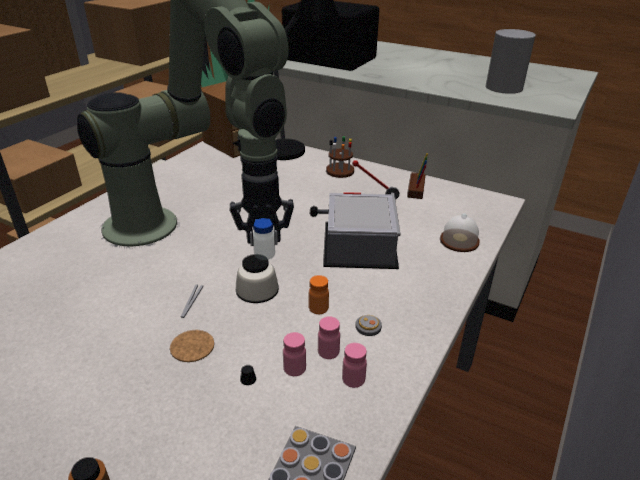

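Run:
```python
from ell import *; import pickle
o,C=pickle.load(open("pics/3.pkl","rb")); c=C["wrist"]; w=cv2.imread("pics/wrist3.png")
e=ell(w,(0,0,0),(180,255,75),near=(279,148)); print("pad",e,onz(c,*e[0],.086,True))
e2=ell(w,(8,80,60),(22,220,230),near=(160,322)); print("mat",e2,onz(c,*e2[0],.005,True))
p=onz(c,*e[0],.086,True); a=np.radians(36.0)
for pp in (p,np.array([.4695,-.075,.086])):
  d=(pp-o['tcp_pos'])*1000; print(d, d[0]*np.cos(a)+d[1]*np.sin(a), d[0]*np.sin(a)-d[1]*np.cos(a))
```

```text
pad ((279.1302490234375, 147.7046356201172), (96.67662811279297, 97.1935043334961), 76.72229766845703) [ 0.46970274 -0.06838539  0.086     ]
mat ((158.06019592285156, 320.8599548339844), (62.27676773071289, 85.63215637207031), 112.06153869628906) [ 0.45760677 -0.29438436  0.005     ]
[-55.43852483  36.04398833 -89.6828291 ] -23.664583961789273 -61.74614640672955
[-55.64126242  29.42937731 -89.6828291 ] -27.71657292075233 -56.51397985341646
```

Run:
```python
from ell import *; import pickle
for t,pts in(("3",[(279,148),(160,322),(400,40),(479,272),(250,250)]),("1",[(319,243),(92,230),(413,117),(306,366),(250,200),(500,210),(200,150)])):
  o,C=pickle.load(open(f"pics/{t}.pkl","rb")); c=C["wrist"]; d=np.load(f"pics/wrist{t}d.npy")
  for u,v in pts:
    q,r=ray(c,u,v,True); f=-(c['view'][:3,:3]@r)[2]; z=d[v,u]; print(t,(u,v),z,(q+r*z/f).round(4))
o,C=pickle.load(open("pics/3.pkl","rb"))
for n,pts in(("side",[(276,274),(269,395),(354,266),(390,338),(300,330)]),("scene",[(255,262),(191,345),(319,282),(220,310)])):
  t="2" if n=="side" else "1"
  o,C=pickle.load(open(f"pics/{t}.pkl","rb"));c=C[n]; d=np.load(f"pics/{n}{t}d.npy")
  for u,v in pts:
    q,r=ray(c,u,v); z=d[v,u]; print(n,(u,v),z,(q+r*z).round(4))
```

```text
3 (279, 148) 0.22633177 [ 0.4697 -0.0686  0.0859]
3 (160, 322) 0.35651752 [ 0.46   -0.2937  0.0056]
3 (400, 40) 0.28011864 [0.4928 0.0598 0.0006]
3 (479, 272) 0.2523006 [ 0.6341 -0.0543  0.0858]
3 (250, 250) 0.33700794 [ 0.4964 -0.17    0.0009]
1 (319, 243) 0.24087831 [ 0.6378 -0.1565  0.0852]
1 (92, 230) 0.3220176 [ 0.4639 -0.2995  0.0046]
1 (413, 117) 0.21627021 [ 0.637  -0.0562  0.085 ]
1 (306, 366) 0.2707385 [ 0.6876 -0.2421  0.0853]
1 (250, 200) 0.31935194 [ 5.830e-01 -1.828e-01 -5.000e-04]
1 (500, 210) 0.3002197 [ 0.7624 -0.0561  0.0203]
1 (200, 150) 0.30596092 [ 0.5214 -0.1714 -0.0009]
side (276, 274) 1.0357409 [ 0.4698 -0.0741  0.0851]
side (269, 395) 0.91469973 [ 0.4607 -0.3082  0.0069]
side (354, 266) 0.8616254 [ 0.6183 -0.1887  0.2236]
side (390, 338) 0.91847444 [ 0.6884 -0.2417  0.0831]
side (300, 330) 1.0319334 [ 0.5182 -0.1573  0.001 ]
scene (255, 262) 1.279062 [ 0.4725 -0.0747  0.0873]
scene (191, 345) 1.1662527 [ 0.4601 -0.307   0.0042]
scene (319, 282) 1.2215152 [ 0.6417 -0.0614  0.0846]
scene (220, 310) 1.263872 [ 0.4411 -0.1821  0.0025]
```

Run:
```python
from ell import *; import pickle
o,C=pickle.load(open("pics/3.pkl","rb"))
r=[]
for n in("scene","side"):
  p=cv2.imread(f"pics/{n}3.png"); b=blobs(p,(105,150,40),(125,255,255),60)[0]; print(n,b)
  r.append(ray(C[n],*max(b,key=lambda b:b[0][4])[1]))
print(tri(r), "expect",o['tcp_pos'],)
t=o['tcp_pos']; print(proj(C["wrist"],t+[0,0,.057],True), proj(C["wrist"],t-[0,0,.028],True))
c=C["wrist"]
w=cv2.imread("pics/wrist3.png")
def diam(e,z):
  P=[onz(c,*q,z,True)[:2] for q in cv2.ellipse2Poly(tuple(int(round(x)) for x in e[0]),tuple(int(round(x/2)) for x in e[1]),int(e[2]),0,360,5)]
  P=np.array(P); ce,(a,b),an=cv2.fitEllipse((P*1e4).astype(np.float32)); print(np.array(ce)/1e4,a/1e4,b/1e4)
diam(ell(w,(0,0,0),(180,255,75),near=(279,148)),.086)
diam(ell(w,(8,80,60),(22,220,230),near=(160,322)),.005)
```

```text
scene [([253, 218, 20, 15, 250], [262.8, 225.0])]
side [([294, 225, 19, 19, 242], [303.9, 234.8])]
(array([ 0.53113589, -0.11385594,  0.23168716]), [np.float64(0.00010373118914262612), np.float64(0.00010373118914262779)]) expect [ 0.52514126 -0.10442938  0.17568283]
(np.float64(316.77739958316107), np.float64(395.0011794600481)) (np.float64(317.1097975443127), np.float64(280.4534194149578))
[ 0.46956475 -0.06905127] 0.06089874267578125 0.06193269653320312
[ 0.45683564 -0.29773457] 0.08076149291992188 0.09798704833984374
```

View pics/side3.png

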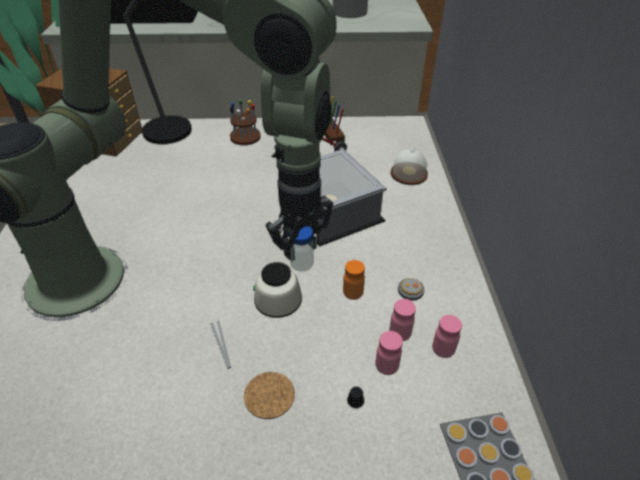

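Call:
servo_tool:
  translation:
    - [-8.6, -19.6, 0]
    - [-8.6, -19.6, 0]
    - [-8.6, -19.6, 0]
    - [0, 0, 0]
    - [0, 0, 20]
    - [0, 0, 20]
    - [0, 0, 10]
    - [0, 0, 0]
    - [0, 0, 0]
    - [0, 0, 0]
  turn: [0, 0, 0, 0, 0, 0, 0, 0, 0, 0]
  gripper: [40, 40, 40, 40, 40, 40, 40, 40, 40, 40]

```text
clock: 5.6
tcp_pos: [0.4701, -0.0721, 0.127]
orientation: [0.0, 0.951, 0.309, 0.001]
wrist_force: [-0.4, -0.4, -1.3]
opening: 0.0464
```

```bash
python3 shot.py 4; python3 -c "
import cv2,numpy as np
a=cv2.imread('pics/side4.png')[190:340,200:360];b=cv2.imread('pics/scene4.png')[190:340,180:340]
cv2.imwrite('pics/c4.png',cv2.resize(np.hstack([a,b]),None,fx=2.5,fy=2.5,interpolation=cv2.INTER_CUBIC))"
```

```text
5.6 [ 0.4701 -0.0721  0.127 ] [4.000e-04 9.511e-01 3.090e-01 6.000e-04] [-0.4  -0.36 -1.33] 0.04644945299172724 [-0.31  0.29 -0.54  0.74 -0.    0.63]
```

View pics/wrist4.png

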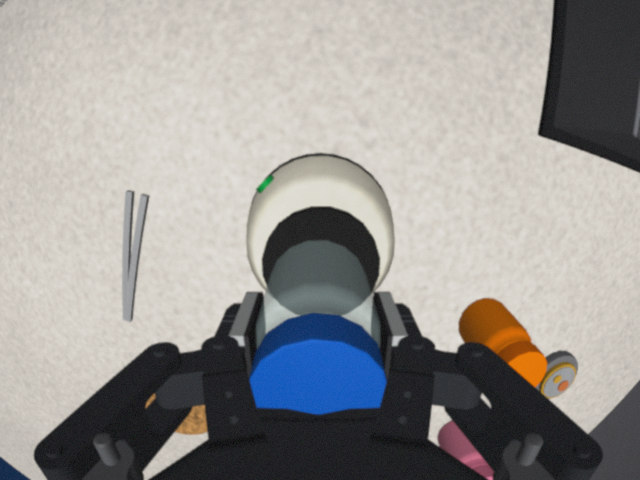

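View pics/c4.png

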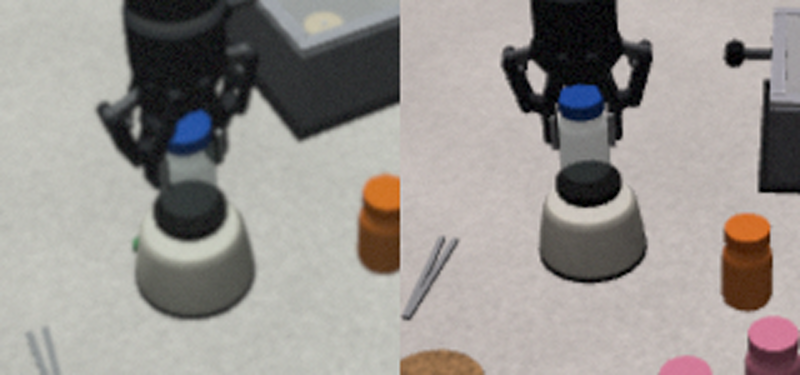

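Run:
```python
from h import *; import pickle
o,C=pickle.load(open("pics/4.pkl","rb")); c=C["wrist"]; t=o['tcp_pos']
th=np.linspace(0,2*np.pi,181)
def circ(x,y,z,r,n="wrist"): 
  P=np.array([proj(C[n],np.array([x+r*np.cos(a),y+r*np.sin(a),z]),n=="wrist") for a in th]); return P
for nm,cc in(("pad@tcp",(t[0],t[1],.086,.032)),("pad@side",(.4695,-.075,.086,.032)),("jarbot",(t[0],t[1],t[2]-.028,.024)),("jarcaptop",(t[0],t[1],t[2]+.057,.021)),("housing",(t[0],t[1],0,.0535))):
  for n in C:
    P=circ(*cc,n); print(nm,n,"u",P[:,0].min().round(1),P[:,0].max().round(1),"v",P[:,1].min().round(1),P[:,1].max().round(1))
for n in("scene","side"):
  p=cv2.imread(f"pics/{n}4.png"); print(n,blobs(p,(105,150,40),(125,255,255),60)[0])
```

```text
pad@tcp scene u 241.5 268.2 v 253.9 269.6
pad@tcp side u 260.9 291.3 v 262.2 284.4
pad@tcp wrist u 258.6 377.3 v 214.0 323.4
pad@side scene u 240.5 267.3 v 254.4 270.1
pad@side side u 260.6 291.1 v 263.1 285.4
pad@side wrist u 254.9 373.1 v 217.9 326.4
jarbot scene u 244.4 264.6 v 251.5 263.1
jarbot side u 264.3 287.3 v 260.6 277.2
jarbot wrist u 270.5 365.4 v 236.7 323.1
jarcaptop scene u 243.1 261.4 v 222.3 232.1
jarcaptop side u 262.7 284.0 v 231.8 246.3
jarcaptop wrist u 249.2 387.5 v 341.5 441.9
housing scene u 235.3 278.4 v 276.3 303.4
housing side u 254.2 302.4 v 281.7 318.8
housing wrist u 247.6 387.9 v 156.3 291.3
scene [([243, 223, 19, 15, 220], [252.0, 230.2])]
side [([267, 233, 18, 18, 222], [276.1, 242.2])]
```

Call:
servo_tool:
  translation:
    - [0, -3, 4]
    - [0, 0, 4]
    - [0, 0, 4]
    - [0, 0, 3]
    - [0, 0, 3]
    - [0, 0, 3]
    - [0, 0, 3]
    - [0, 0, 0]
    - [0, 0, 0]
    - [0, 0, 0]
  turn: [0, 0, 0, 0, 0, 0, 0, 0, 0, 0]
  gripper: [40, 40, 40, 40, 40, 40, 40, 40, 40, 40]

```text
clock: 7.0
tcp_pos: [0.4679, -0.0697, 0.1056]
orientation: [0.001, 0.951, 0.309, 0.001]
wrist_force: [-11.1, 2.5, 35.1]
opening: 0.0461
```

```bash
python3 shot.py 5; python3 -c "
import cv2,numpy as np
a=cv2.imread('pics/side5.png')[190:340,200:360];b=cv2.imread('pics/scene5.png')[190:340,180:340]
cv2.imwrite('pics/c5.png',cv2.resize(np.hstack([a,b]),None,fx=2.5,fy=2.5,interpolation=cv2.INTER_CUBIC))"
```

```text
7.0 [ 0.4679 -0.0697  0.1056] [9.000e-04 9.510e-01 3.091e-01 6.000e-04] [-11.1    2.47  35.11] 0.04612291783010264 [-0.3   0.32 -0.57  0.68 -0.    0.64]
```

View pics/wrist5.png

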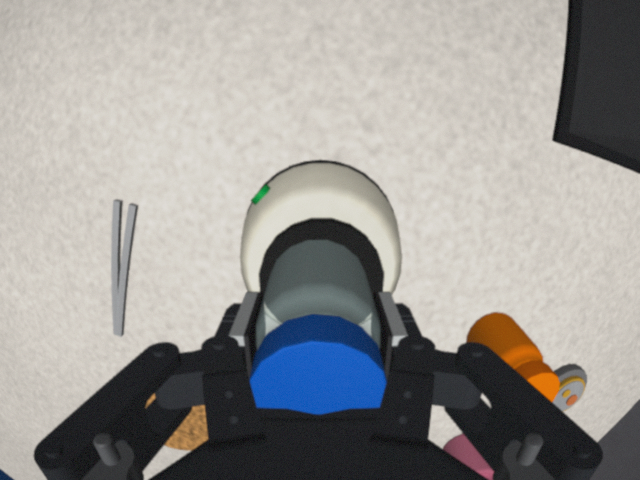

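View pics/c5.png

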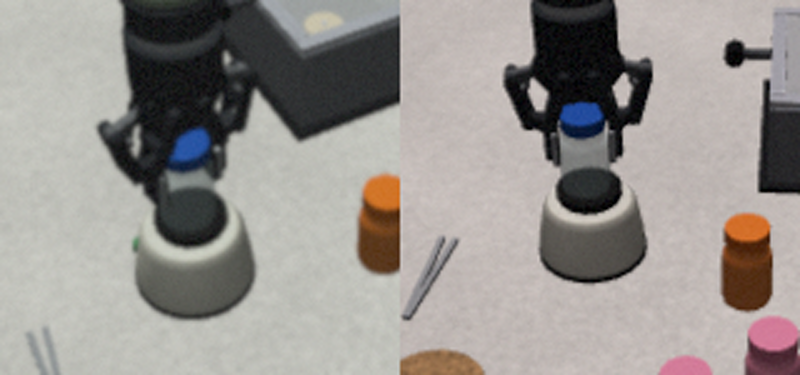

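Call:
servo_tool:
  translation:
    - [0, 0, -1.5]
    - [0, 0, 0]
    - [0, 0, 0]
    - [0, 0, 0]
    - [0, 0, 0]
    - [0, 0, 0]
    - [0, 0, 0]
    - [0, 0, 0]
    - [0, 0, 0]
    - [0, 0, 0]
  turn: [0, 0, 0, 0, 0, 0, 0, 0, 0, 0]
  gripper: [40, 40, 40, 40, 40, 40, 40, 40, 40, 40]

```text
clock: 8.4
tcp_pos: [0.4677, -0.0695, 0.1058]
orientation: [0.001, 0.951, 0.309, 0.0]
wrist_force: [-7.2, 1.5, 22.4]
opening: 0.046
```

```bash
python3 shot.py 6 wrist
```

```text
8.4 [ 0.4677 -0.0695  0.1058] [5.000e-04 9.510e-01 3.091e-01 3.000e-04] [-7.15  1.53 22.43] 0.04601709737025739 [-0.3   0.32 -0.57  0.69 -0.    0.64]
```

Call:
servo_tool:
  translation:
    - [0, 0, -20]
    - [0, 0, -30]
    - [0, 0, -10]
    - [-20, 25, 0]
    - [-31, 40, 0]
    - [-31, 40, 0]
    - [-31, 40, 0]
    - [-31, 40, 0]
    - [0, 0, 0]
    - [0, 0, 0]
  turn: [0, 0, 0, 0, 0, 0, 0, 0, 0, 0]
  gripper: [40, 40, 40, 40, 40, 40, 40, 40, 40, 40]

```text
clock: 9.7
tcp_pos: [0.4592, -0.3031, 0.1626]
orientation: [-0.001, 0.951, 0.309, -0.0]
wrist_force: [-0.3, 0.3, -2.9]
opening: 0.0465
```

```bash
python3 shot.py 7; python3 -c "
import cv2,numpy as np
a=cv2.imread('pics/side7.png')[280:430,190:350];b=cv2.imread('pics/scene7.png')[240:390,110:270]
cv2.imwrite('pics/c7.png',cv2.resize(np.hstack([a,b]),None,fx=2.5,fy=2.5,interpolation=cv2.INTER_CUBIC))"
```

```text
9.7 [ 0.4592 -0.3031  0.1626] [-1.100e-03  9.511e-01  3.088e-01 -4.000e-04] [-0.33  0.26 -2.9 ] 0.04653588538089828 [-0.72  0.38 -0.29  0.9   0.    0.23]
```

View pics/wrist7.png

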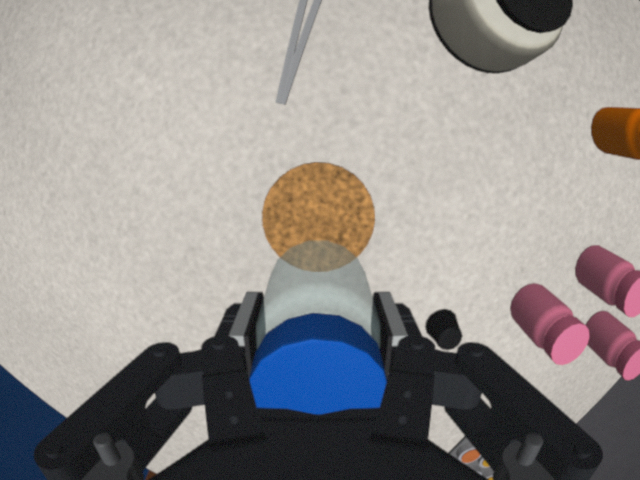

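View pics/c7.png

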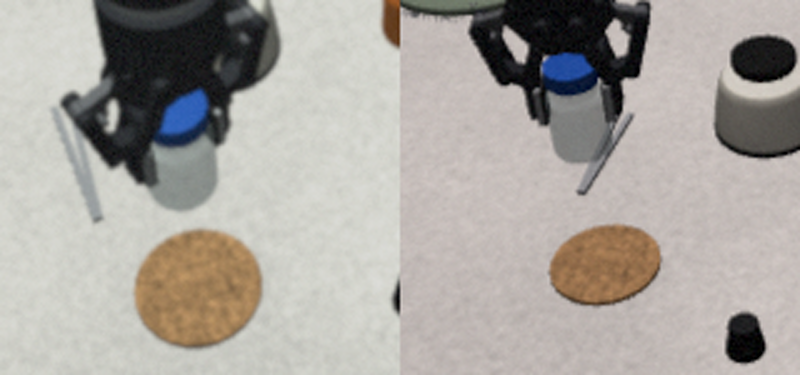

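Run:
```python
from h import *; import pickle
o,C=pickle.load(open("pics/7.pkl","rb")); c=C["wrist"]
print(onz(c,318.5,216.5,.005,True), o['tcp_pos'])
for n,(x,y) in (("side",(200+0,0)),): pass
print(onz(C["side"],268.8,395,.005),onz(C["scene"],191.7,345.6,.005))
```

```text
[ 0.45974657 -0.30162499  0.005     ] [ 0.45915028 -0.30313394  0.16261395]
[ 0.46012418 -0.30714292  0.005     ] [ 0.46328745 -0.3082718   0.005     ]
```

Call:
servo_tool:
  translation:
    - [0, 0, 25]
    - [0, 0, 35]
    - [0, 0, 35]
    - [0, 0, 20]
    - [0, 0, 8]
    - [0, 0, 3]
    - [0, 0, 2]
    - [0, 0, 1]
    - [0, 0, 0]
    - [0, 0, 0]
  turn: [0, 0, 0, 0, 0, 0, 0, 0, 0, 0]
  gripper: [40, 40, 40, 40, 40, 40, 40, 40, 40, 40]

```text
clock: 11.1
tcp_pos: [0.46, -0.3039, 0.0351]
orientation: [0.0, 0.951, 0.309, 0.0]
wrist_force: [0.1, 0.7, -2.0]
opening: 0.0461
```

Not yet touching (about 2 mm up); lower slightly, then let go and retreat.

Call:
servo_tool:
  translation:
    - [0, 0, 1]
    - [0, 0, 1]
    - [0, 0, 1]
    - [0, 0, 0]
    - [0, 0, 0]
    - [0, 0, 0]
    - [0, 0, 0]
    - [0, 0, 0]
    - [0, 0, 0]
    - [0, 0, 0]
  turn: [0, 0, 0, 0, 0, 0, 0, 0, 0, 0]
  gripper: [40, 40, 40, 40, 40, 40, 52, 60, 66, 66]

```text
clock: 12.35
tcp_pos: [0.4598, -0.3037, 0.0316]
orientation: [-0.0, 0.951, 0.309, -0.0]
wrist_force: [0.7, 0.3, -0.6]
opening: 0.066
```

```bash
python3 shot.py 8
```

```text
12.35 [ 0.4598 -0.3037  0.0316] [-1.000e-04  9.511e-01  3.090e-01 -0.000e+00] [ 0.66  0.3  -0.59] 0.06603808682288186 [-0.72  0.54 -0.43  0.6   0.    0.22]
```

View pics/wrist8.png

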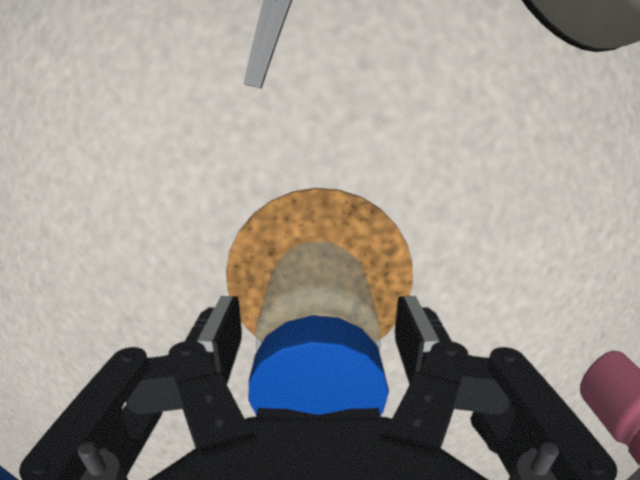

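View pics/scene8.png

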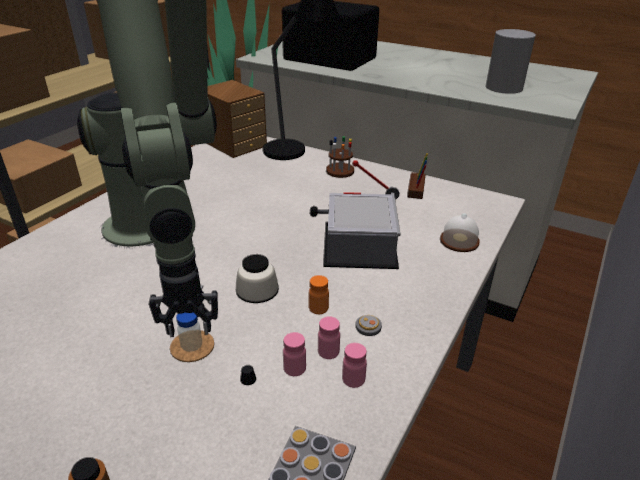

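Call:
servo_tool:
  translation:
    - [0, 0, -20]
    - [0, 0, -40]
    - [0, 0, -45]
    - [0, 0, -45]
    - [0, 0, -40]
    - [25, -30, 0]
    - [30, -36, 0]
    - [30, -36, 0]
    - [30, -36, 0]
    - [30, -36, 0]
  turn: [0, 0, 0, 0, 0, 0, 0, 0, 0, 0]
  gripper: [66, 66, 66, 66, 66, 66, 66, 66, 66, 66]

```text
clock: 13.75
tcp_pos: [0.4748, -0.0763, 0.2219]
orientation: [0.0, 0.951, 0.309, 0.0]
wrist_force: [1.7, -0.2, -0.6]
opening: 0.0662
```

```bash
python3 shot.py 9; python3 -c "
import cv2,numpy as np
a=cv2.imread('pics/side8.png')[110:250,260:420]
cv2.imwrite('pics/c8.png',cv2.resize(a,None,fx=4.5,fy=4.2,interpolation=cv2.INTER_CUBIC))"
```

```text
13.75 [ 0.4748 -0.0763  0.2219] [1.000e-04 9.511e-01 3.089e-01 2.000e-04] [ 1.71 -0.25 -0.56] 0.06620011652787482 [-0.31  0.21 -0.38  0.98  0.    0.63]
```

View pics/side9.png

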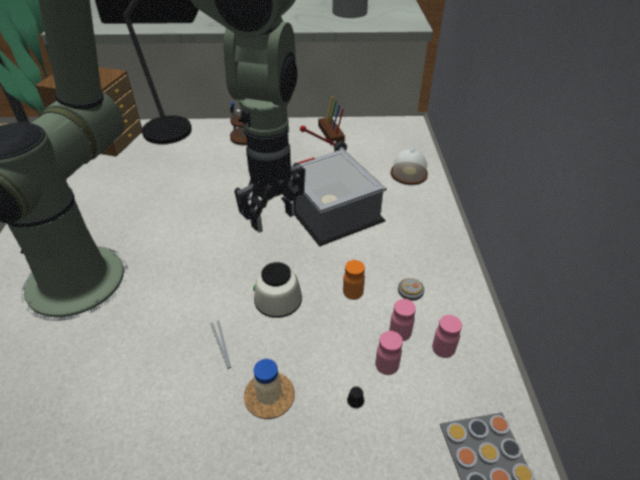

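View pics/c8.png

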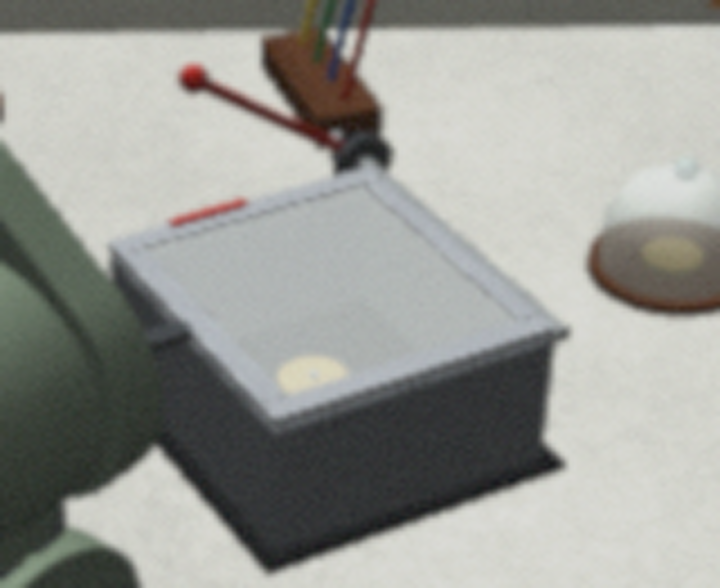

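Call:
servo_tool:
  translation:
    - [30, -36, 0]
    - [33, -40, 0]
    - [33, -40, 0]
    - [33, -40, 0]
    - [31, -37, 0]
    - [0, 0, 0]
    - [0, 0, 0]
    - [0, 0, 0]
    - [0, 0, 0]
    - [0, 0, 0]
  turn: [0, 0, 0, 0, 0, -10.2, -10.2, -10.2, -10.2, -10.2]
  gripper: [66, 66, 66, 66, 66, 66, 66, 66, 66, 66]

```text
clock: 15.15
tcp_pos: [0.4916, 0.1712, 0.2217]
orientation: [0.0, 0.724, 0.69, -0.0]
wrist_force: [0.3, -0.8, -0.1]
opening: 0.0656
```

Call:
servo_tool:
  translation:
    - [0, 0, 0]
    - [0, 0, 0]
    - [0, 0, 0]
    - [0, 0, 0]
    - [0, 0, 0]
    - [0, 0, 0]
    - [0, 0, 0]
    - [0, 0, 0]
    - [0, 0, 0]
    - [0, 0, 0]
  turn: [-10, -10, -10.5, 0, 0, 0, 0, 0, 0, 0]
  gripper: [66, 66, 66, 66, 66, 66, 66, 66, 66, 66]

```text
clock: 16.4
tcp_pos: [0.4909, 0.1725, 0.2218]
orientation: [0.0, 0.519, 0.855, -0.0]
wrist_force: [0.1, -0.3, -0.7]
opening: 0.0659
```

```bash
python3 shot.py 10
```

```text
16.4 [0.4909 0.1725 0.2218] [ 0.      0.5188  0.8549 -0.    ] [ 0.15 -0.26 -0.68] 0.06593789841052247 [ 0.2   0.28 -0.29  1.01 -0.   -0.28]
```

View pics/wrist10.png

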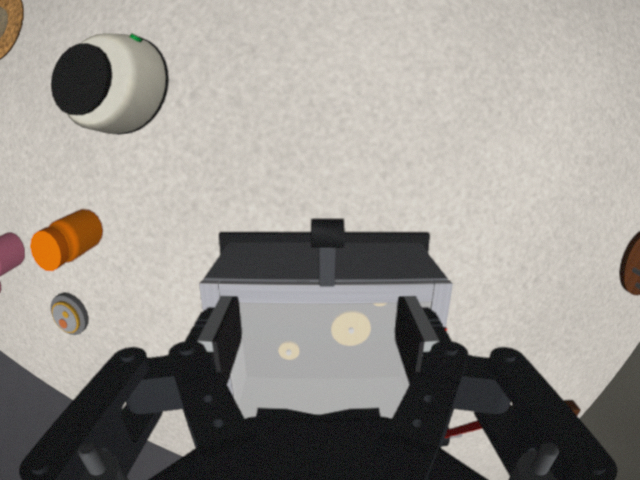

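View pics/scene10.png

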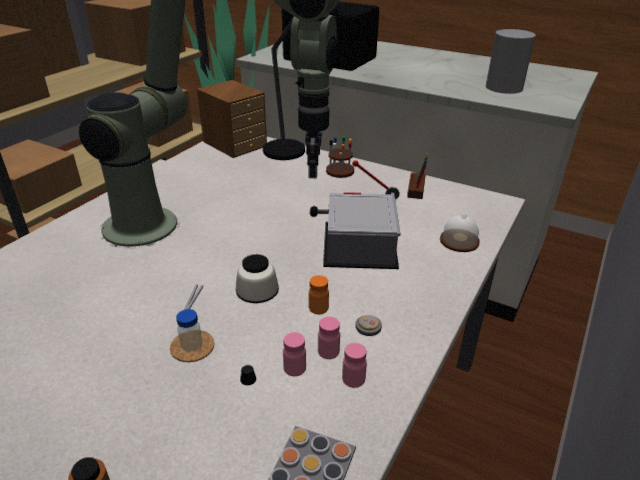

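Run:
```python
from h import *; import pickle
o,C=pickle.load(open("pics/10.pkl","rb")); c=C["wrist"]; t=o['tcp_pos']
q=o['orientation']; yaw=2*np.arctan2(q[2],q[1]); print("yaw",np.degrees(yaw))
X=np.array([np.cos(yaw),np.sin(yaw)]);Y=np.array([np.sin(yaw),-np.cos(yaw)])
for z in(.106,.112):
  k=onz(c,327.5,233,z,True); d=(k-t)[:2]*1000; print(z,k,"tool",d@X,d@Y)
a=onz(c,220,233,.0,True);b=onz(c,429,233,0,True); e=b-a; print("foot edge ang",np.degrees(np.arctan2(e[1],e[0])),np.linalg.norm(e))
a=onz(c,202,283,.11,True);b=onz(c,450,281,.11,True); e=b-a; print("flap edge ang",np.degrees(np.arctan2(e[1],e[0])),np.linalg.norm(e),(a+b)/2)
print("knob proj at tool offset", proj(c,np.array([t[0],t[1],.106]),True))
# side8 measures
S=lambda x,y:(260+x/4.5,110+y/4.2)
cs=imaging.calibration("side")
P=[onz(cs,*S(*q),.110) for q in [(112,247),(275,425),(565,330),(372,172)]]
for p in P: print(p.round(4))
e1=P[0]-P[1];e2=P[2]-P[1]; print(np.degrees(np.arctan2(e1[1],e1[0])),np.linalg.norm(e1),np.degrees(np.arctan2(e2[1],e2[0])),np.linalg.norm(e2))
F=[onz(cs,*S(*q),.0) for q in [(270,570),(565,465)]]; e=F[1]-F[0]; print("foot",F,np.degrees(np.arctan2(e[1],e[0])),np.linalg.norm(e))
```

```text
yaw 117.49983930287104
0.106 [0.48882071 0.17932266 0.106     ] tool 7.019803120872062 1.3343725392963397
0.112 [0.48726788 0.17833089 0.112     ] tool 6.857096766921503 -0.5009522512414497
foot edge ang 117.4758374914676 0.22019314519242816
flap edge ang 117.85990232027785 0.19390735558831132 [0.52323784 0.19695144 0.11      ]
knob proj at tool offset (np.float64(317.84714964009805), np.float64(231.24697657238877))
[0.4817 0.2762 0.11  ]
[0.5704 0.1008 0.11  ]
[0.7327 0.1843 0.11  ]
[0.6375 0.3572 0.11  ]
116.82532840246641 0.1965666609484329 27.217546374835603 0.18258616119366236
foot [array([0.568025  , 0.09912435, 0.        ]), array([ 7.43668948e-01,  1.89882956e-01, -1.11022302e-16])] 27.326268498336955 0.1977066511792144
```

Call:
servo_tool:
  translation:
    - [6, 0.5, 10]
    - [0, 0, 25]
    - [0, 0, 30]
    - [0, 0, 20]
    - [0, 0, 5]
    - [0, 0, 0]
    - [0, 0, 0]
    - [0, 0, 0]
    - [0, 0, 0]
    - [0, 0, 0]
  turn: [0, 0, 0, 0, 0, 0, 0, 0, 0, 0]
  gripper: [60, 60, 60, 60, 60, 60, 60, 60, 60, 60]

```text
clock: 17.8
tcp_pos: [0.4887, 0.178, 0.132]
orientation: [0.0, 0.519, 0.855, 0.0]
wrist_force: [1.0, -0.7, 1.1]
opening: 0.0601
```

```bash
python3 shot.py 11; python3 -c "
import cv2,numpy as np
a=cv2.imread('pics/side11.png')[120:240,240:400];b=cv2.imread('pics/scene11.png')[130:250,260:420]
cv2.imwrite('pics/c11.png',cv2.resize(np.hstack([a,b]),None,fx=2.5,fy=2.5,interpolation=cv2.INTER_CUBIC))"
```

```text
17.8 [0.4887 0.178  0.132 ] [2.000e-04 5.188e-01 8.549e-01 2.000e-04] [ 0.96 -0.7   1.08] 0.060111032021039824 [ 0.21  0.36 -0.42  0.79  0.   -0.27]
```

View pics/wrist11.png

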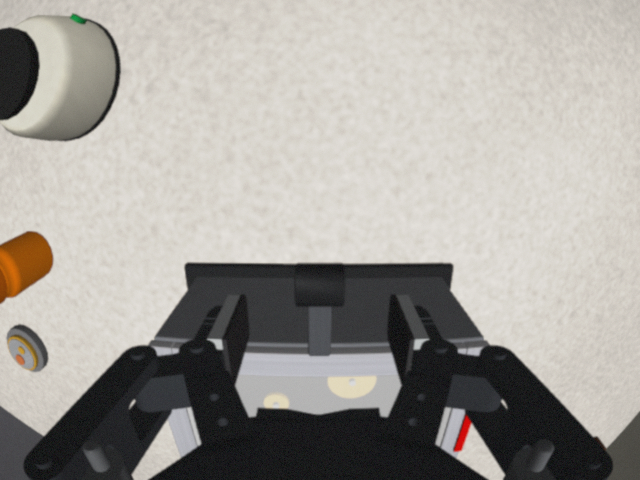

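View pics/c11.png

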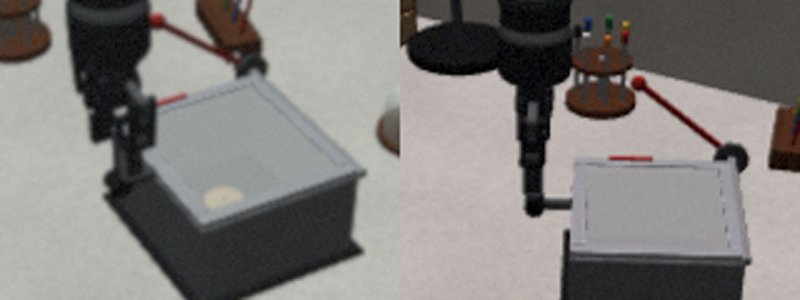

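Run:
```python
from h import *; import pickle
o,C=pickle.load(open("pics/11.pkl","rb")); c=C["wrist"]; t=o['tcp_pos']
yaw=np.radians(117.45);X=np.array([np.cos(yaw),np.sin(yaw)]);Y=np.array([np.sin(yaw),-np.cos(yaw)])
print(proj(c,np.array([t[0],t[1],.106]),True))
for z in(.106,.112):
  k=onz(c,319.5,285,z,True); d=(k-t)[:2]*1000; print(z,k,"tool",d@X,d@Y)
```

```text
(np.float64(317.78117341389975), np.float64(283.45497444047663))
0.106 [0.48907249 0.17915742 0.106     ] tool 0.8579438554288347 0.851569780921772
0.112 [0.48660019 0.17783857 0.112     ] tool 0.8272397177625561 -1.9503386656196504
```

Call:
servo_tool:
  translation:
    - [0.8, 0, 15]
    - [0, 0, 18]
    - [0, 0, 11]
    - [0, 0, 0]
    - [0, 0, 0]
    - [0, 0, 0]
    - [0, 0, 0]
    - [0, 0, 0]
    - [0, 0, 0]
    - [0, 0, 0]
  turn: [0, 0, 0, 0, 0, 0, 0, 0, 0, 0]
  gripper: [60, 60, 60, 60, 45, 30, 15, 15, 15, 15]
  grip_force: 30

```text
clock: 19.2
tcp_pos: [0.4887, 0.1788, 0.0884]
orientation: [0.0, 0.519, 0.855, 0.0]
wrist_force: [-1.0, -0.0, 6.0]
opening: 0.023
```

```bash
python3 shot.py 12
```

```text
19.2 [0.4887 0.1788 0.0884] [4.000e-04 5.188e-01 8.549e-01 4.000e-04] [-0.96 -0.01  6.01] 0.023012701658579493 [ 0.21  0.42 -0.47  0.69 -0.   -0.27]
```

View pics/wrist12.png

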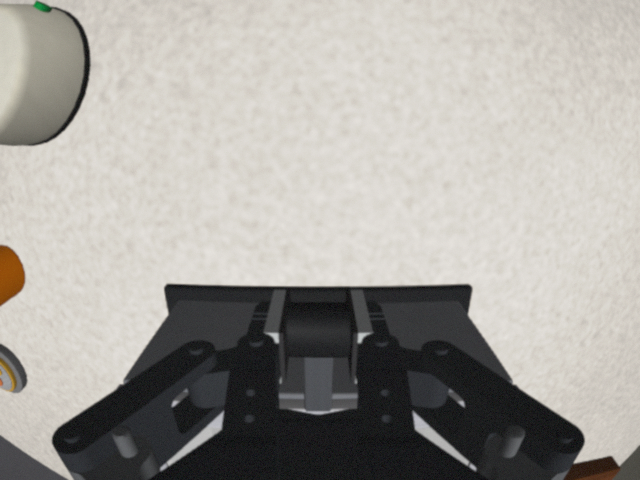

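Run:
```python
from h import *; import pickle
o,C=pickle.load(open("pics/8.pkl","rb"))
R={}
for n,(u0,u1,v0,v1) in {"scene":(340,410,150,205),"side":(290,350,115,160)}.items():
  p=cv2.imread(f"pics/{n}8.png").astype(float); s=p[v0:v1,u0:u1]
  red=s[:,:,2]-np.maximum(s[:,:,0],s[:,:,1]); m=(red>35).astype(np.uint8)
  k,l,st,ce=cv2.connectedComponentsWithStats(m)
  print(n,[(st[i].tolist(),(ce[i]+[u0,v0]).round(1).tolist()) for i in range(1,k) if st[i][4]>3])
  hub=(s.max(2)<60).astype(np.uint8); k,l,st,ce=cv2.connectedComponentsWithStats(hub)
  print(" dark",[(st[i].tolist(),(ce[i]+[u0,v0]).round(1).tolist()) for i in range(1,k) if st[i][4]>8])
  cv2.imwrite(f"pics/ptr_{n}.png",cv2.resize(cv2.imread(f"pics/{n}8.png")[v0:v1,u0:u1],None,fx=11,fy=10,interpolation=cv2.INTER_CUBIC))
```

```text
scene [([13, 10, 36, 28, 128], [368.5, 172.9]), ([3, 42, 18, 2, 36], [351.5, 192.5])]
 dark [([0, 5, 13, 17, 58], [343.4, 161.8]), ([0, 21, 14, 7, 33], [346.5, 174.6]), ([46, 38, 13, 11, 72], [392.9, 191.8]), ([68, 40, 2, 7, 12], [408.6, 193.4])]
side [([10, 10, 6, 6, 30], [302.6, 127.5]), ([45, 11, 4, 9, 23], [336.6, 130.0]), ([17, 15, 4, 3, 4], [308.5, 131.0]), ([34, 23, 10, 6, 21], [328.7, 140.6]), ([15, 42, 10, 3, 16], [310.1, 158.4])]
 dark [([29, 9, 27, 26, 126], [335.0, 139.3])]
```

View pics/ptr_scene.png

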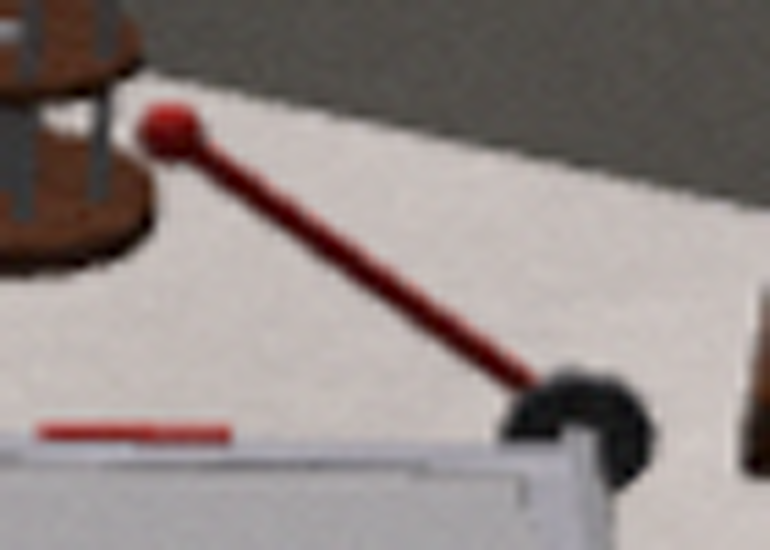

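View pics/ptr_side.png

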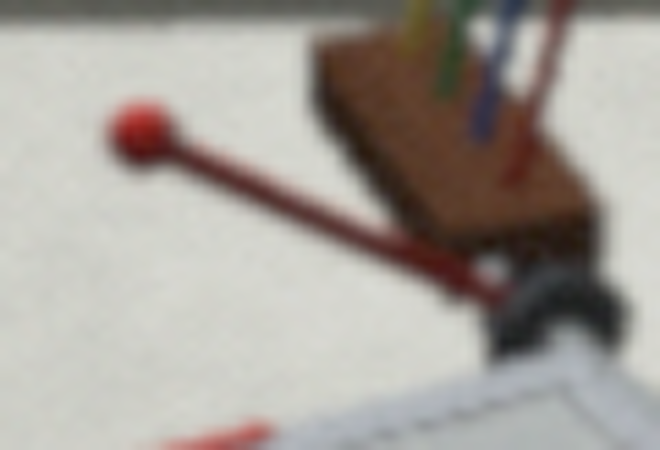

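Run:
```python
from h import *; import pickle
o,C=pickle.load(open("pics/8.pkl","rb"))
def cr(u0,v0,x,y,fx=11,fy=10): return u0+(x+.5)/fx-.5, v0+(y+.5)/fy-.5
sc=[cr(340,150,*q) for q in [(171,131),(530,381)]]; sd=[cr(290,115,*q) for q in [(141,131),(498,296)]]
print(sc,sd)
for off in (0,.5):
  b,res=tri([ray(C["scene"],sc[0][0]+off,sc[0][1]+off),ray(C["side"],sd[0][0]+off,sd[0][1]+off)]); print("ball",b,res)
N=[]
for n,l in(("scene",sc),("side",sd)):
  _,a=ray(C[n],*l[0]);_,bb=ray(C[n],*l[1]); k=np.cross(a,bb);N.append(k/np.linalg.norm(k))
d=np.cross(*N); d/=np.linalg.norm(d); d*=np.sign(d[2]); print("dir",d,"elev",np.arcsin(d[2]),"yaw",np.degrees(np.arctan2(-d[1],-d[0])), "planes angle",np.degrees(np.arccos(abs(N[0]@N[1]))))
bx=np.array([np.cos(np.radians(27.45)),np.sin(np.radians(27.45)),0]); by=np.array([-bx[1],bx[0],0])
h=np.array([.4887,.1788,.106])+.22*bx
for nm,p in (("ball",b),("wristdepthless",b+[0,.002,0])): r=p-h; print(nm,"along -x",-r@bx,"y",r@by,"z",r[2],"ang",np.arctan2(r[2],-r@bx),"len",np.hypot(r[2],r@bx))
# constrained: each view, intersect ball ray with plane y_box=.122
for n,q in(("scene",sc[0]),("side",sd[0])):
  oo,dd=ray(C[n],*q); s=((h+.122*by-oo)@by)/(dd@by); r=oo+s*dd-h; print(n,"ang",np.arctan2(r[2],-r@bx),"len",np.hypot(r[2],r@bx))
```

```text
[(355.09090909090907, 162.65), (387.72727272727275, 187.65)] [(302.3636363636364, 127.65), (334.8181818181818, 144.15)]
ball [0.52905845 0.33880692 0.19293353] [np.float64(0.0009888605091912222), np.float64(0.0009888605091912489)]
ball [0.53033181 0.33942881 0.19128592] [np.float64(0.0008226600227343503), np.float64(0.0008226600227342171)]
dir [-0.65611442 -0.41297279  0.63163862] elev 0.6836650329831842 yaw 32.18721021409574 planes angle 8.60134796475085
ball along -x 0.10900960658854603 y 0.1233529692260583 z 0.08528592009502566 ang 0.6638985373567223 len 0.1384080290122097
wristdepthless along -x 0.1080876578394751 y 0.12512779612017688 z 0.08528592009502566 ang 0.668024672996558 len 0.13768307791329532
scene ang 0.6632513138997594 len 0.14058321961627768
side ang 0.6754219574162346 len 0.14225001812010585
```

Call:
servo_tool:
  translation:
    - [0, 0.7, -17.6]
    - [0, 2.1, -17.5]
    - [0, 3.5, -17.2]
    - [0, 4.9, -16.9]
    - [0, 6.2, -16.5]
    - [0, 7.4, -15.9]
    - [0, 8.7, -15.3]
    - [0, 10, -14.5]
    - [0, 0, 0]
    - [0, 0, 0]
  turn: [0, 0, 0, 0, 0, 0, 0, 0, 0, 0]
  gripper: [15, 15, 15, 15, 15, 15, 15, 15, 15, 15]

```text
clock: 20.6
tcp_pos: [0.5264, 0.1984, 0.2185]
orientation: [-0.0, 0.519, 0.855, -0.0]
wrist_force: [-0.6, -0.8, -0.3]
opening: 0.0229
```

```bash
python3 shot.py 13; python3 -c "
import cv2,numpy as np
a=cv2.imread('pics/side13.png')[110:230,260:420];b=cv2.imread('pics/scene13.png')[130:250,280:440]
cv2.imwrite('pics/c13.png',cv2.resize(np.hstack([a,b]),None,fx=2.5,fy=2.5,interpolation=cv2.INTER_CUBIC))"
```

```text
20.6 [0.5264 0.1984 0.2185] [-0.000e+00  5.188e-01  8.549e-01 -5.000e-04] [-0.65 -0.81 -0.31] 0.022936450628515244 [ 0.23  0.36 -0.18  1.03 -0.   -0.25]
```

View pics/wrist13.png

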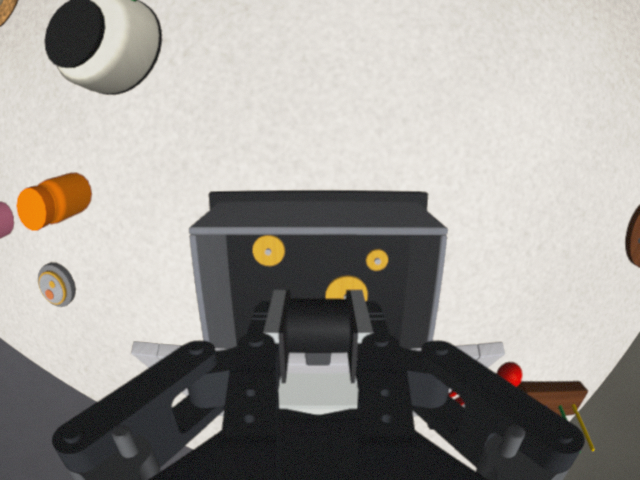

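View pics/c13.png

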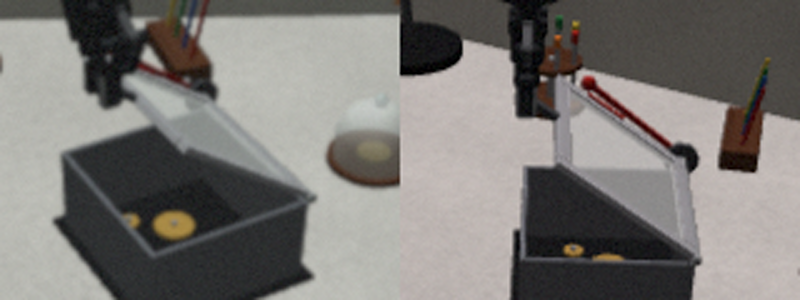

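Run:
```python
from h import *; import pickle
im=cv2.imread("pics/wrist13.png")
cv2.imwrite("pics/w13c.png",cv2.resize(im[330:430,420:560],None,fx=5.5,fy=5.5,interpolation=cv2.INTER_CUBIC))
a=cv2.imread("pics/scene13.png")[145:225,325:410]; cv2.imwrite("pics/s13c.png",cv2.resize(a,None,fx=7.5,fy=7.5,interpolation=cv2.INTER_CUBIC))
```

```text
(no output)
```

View pics/w13c.png

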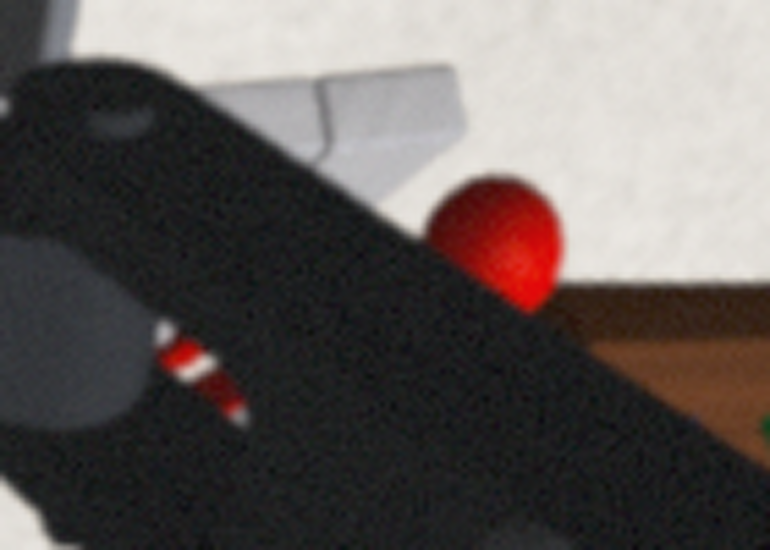

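View pics/s13c.png

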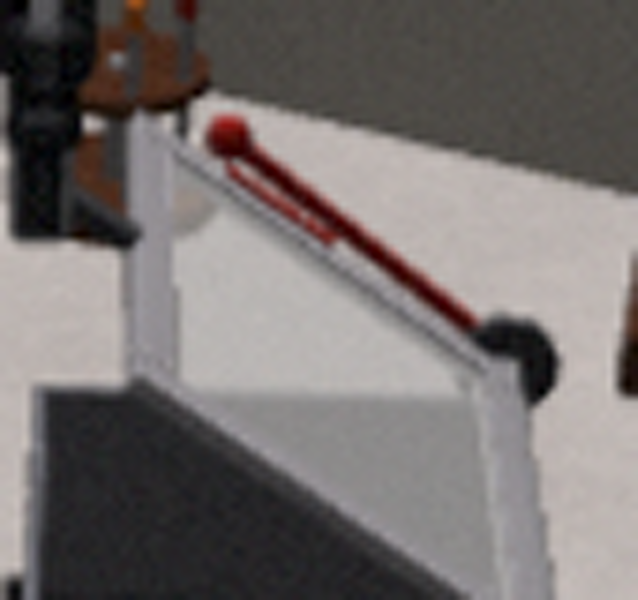

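Run:
```python
from h import *; import pickle
o,C=pickle.load(open("pics/13.pkl","rb")); c=C["scene"]
bx=np.array([np.cos(np.radians(27.45)),np.sin(np.radians(27.45)),0]); by=np.array([-bx[1],bx[0],0])
h=np.array([.4887,.1788,.106])+.22*bx
def pt(m,r,y,t=0): return h+by*y+r*(-np.cos(m)*bx+np.sin(m)*np.array([0,0,1]))+t*(np.sin(m)*bx+np.cos(m)*np.array([0,0,1]))
for m in(.62,.64,.66,.68,.70):
  a=np.array(proj(c,pt(m,.14,.122)));b=np.array(proj(c,pt(m,.03,.122)));f=np.array(proj(c,pt(m,.178,.1,.004)));g=np.array(proj(c,pt(m,.01,.1,.004)))
  s=lambda p,q:(q-p)[1]/(q-p)[0]
  print(m,"ball",a.round(1),"arm slope",s(a,b).round(3),"flap corner",f.round(1),"slope",s(f,g).round(3),"wrist ball",np.round(proj(C["wrist"],pt(m,.14,.122),True),1),"wrist corner",np.round(proj(C["wrist"],pt(m,.18,.1,.004),True),1),"side ball",np.round(proj(C["side"],pt(m,.14,.122)),1),"side corner",np.round(proj(C["side"],pt(m,.18,.1,.004)),1))
# fit arm line in scene 8/13
for t in("8","1","13"):
  p=cv2.imread(f"pics/scene{t}.png").astype(float)
  R=p[:,:,2]-np.maximum(p[:,:,0],p[:,:,1])
  # column-wise centroid of arm
  us=[];vs=[]
  for u in range(362,386):
    v0=163+(u-355.1)*.76; r=np.arange(int(v0-4),int(v0+5)); w=np.clip(R[r,u],0,None)
    if t=="13": w=np.clip(R[r,u],0,None)*(r<v0+2.5)
    us.append(u);vs.append((w*r).sum()/w.sum())
  k=np.polyfit(us,vs,1); print(t,"arm slope",k[0], "rms",np.std(np.polyval(k,us)-vs))
```

```text
0.62 ball [353.9 164.3] arm slope 0.698 flap corner [344.  159.1] slope 0.697 wrist ball [507.3 364.3] wrist corner [505.7 351.9] side ball [301.4 130.5] side corner [294.5 128.2]
0.64 ball [354.5 163.6] arm slope 0.729 flap corner [344.8 158.2] slope 0.728 wrist ball [508.  368.3] wrist corner [506.9 358.2] side ball [302.  129.6] side corner [295.3 126.9]
0.66 ball [355.1 162.9] arm slope 0.761 flap corner [345.6 157.3] slope 0.76 wrist ball [508.8 372.4] wrist corner [508.  364.6] side ball [302.5 128.7] side corner [296.1 125.7]
0.68 ball [355.8 162.2] arm slope 0.795 flap corner [346.5 156.4] slope 0.793 wrist ball [509.4 376.5] wrist corner [509.1 371.1] side ball [303.1 127.8] side corner [296.8 124.5]
0.7 ball [356.5 161.5] arm slope 0.829 flap corner [347.4 155.5] slope 0.828 wrist ball [510.1 380.7] wrist corner [510.  377.6] side ball [303.7 126.8] side corner [297.6 123.3]
8 arm slope 0.7694996998770183 rms 0.10508949973885168
1 arm slope 0.7688826191270213 rms 0.11893460884381711
13 arm slope 0.7548554795766402 rms 0.13594788235427624
```

Call:
servo_tool:
  translation:
    - [0, 1.5, -2]
    - [0, 1.5, -2]
    - [0, 1.7, -2.1]
    - [0, 0, 0]
    - [0, 0, 0]
    - [0, 0, 0]
    - [0, 0, 0]
    - [0, 0, 0]
    - [0, 0, 0]
    - [0, 0, 0]
  turn: [0, 0, 0, 0, 0, 0, 0, 0, 0, 0]
  gripper: [15, 15, 15, 15, 15, 15, 15, 15, 15, 15]

```text
clock: 22.0
tcp_pos: [0.531, 0.2008, 0.2253]
orientation: [0.0, 0.519, 0.855, -0.0]
wrist_force: [1.1, -4.6, -2.5]
opening: 0.0235
```

```bash
python3 shot.py 14
python3 - <<'E'
import cv2,numpy as np
a=cv2.imread("pics/scene14.png")[145:225,325:410]; cv2.imwrite("pics/s14c.png",cv2.resize(a,None,fx=7.5,fy=7.5,interpolation=cv2.INTER_CUBIC))
a=cv2.imread("pics/side14.png")[110:190,280:380]; cv2.imwrite("pics/sd14c.png",cv2.resize(a,None,fx=7.5,fy=7.5,interpolation=cv2.INTER_CUBIC))
E
```

```text
22.0 [0.531  0.2008 0.2253] [ 1.000e-04  5.188e-01  8.549e-01 -1.000e-04] [ 1.08 -4.55 -2.52] 0.023532417770584783 [ 0.23  0.36 -0.16  1.05 -0.   -0.25]
```

View pics/s14c.png

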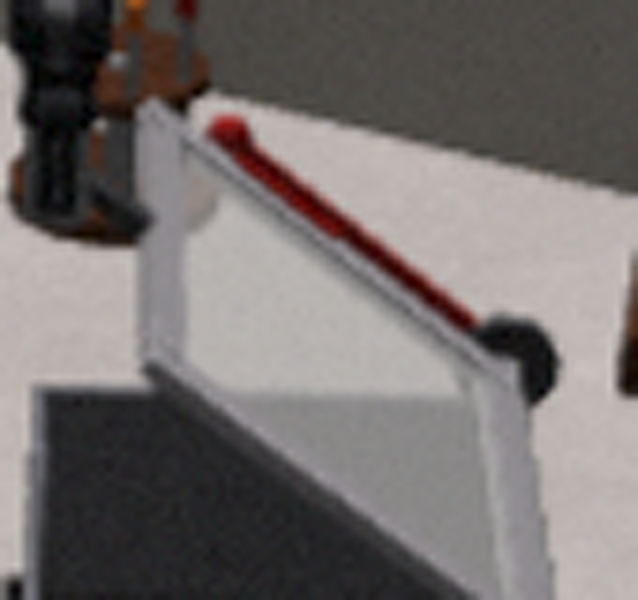

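View pics/sd14c.png

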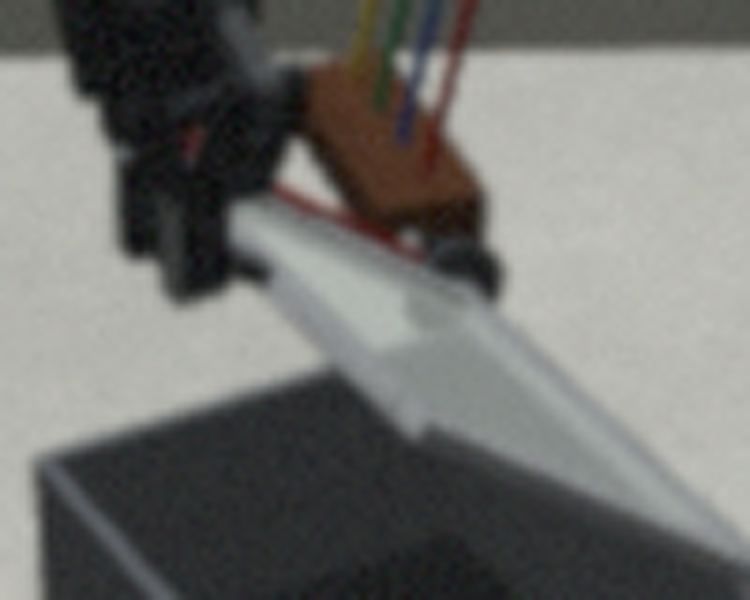

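View pics/scene14.png

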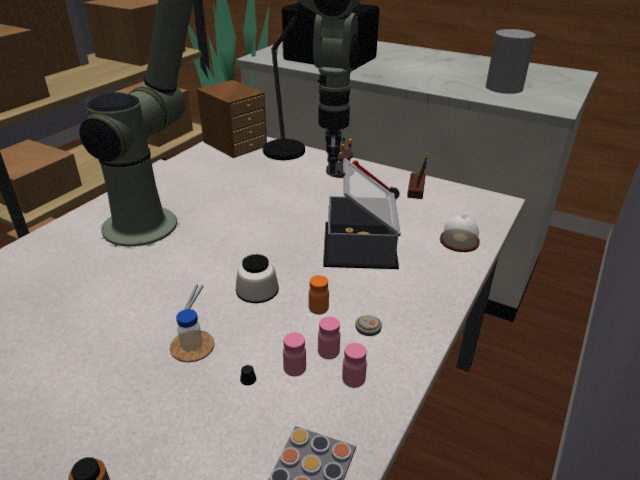

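Call:
servo_tool:
  translation:
    - [0, 0, 0]
    - [0, 0, 0]
    - [0, 0, 0]
    - [0, 0, 0]
    - [0, 0, 0]
    - [0, 0, 0]
    - [0, 0, 0]
    - [0, 0, 0]
    - [0, 0, 0]
    - [0, 0, 0]
  turn: [0, 0, 0, 0, 0, 0, 0, 0, 0, 0]
  gripper: [15, 15, 15, 15, 15, 15, 15, 15, 15, 15]

```text
clock: 23.4
tcp_pos: [0.531, 0.2008, 0.2253]
orientation: [0.0, 0.519, 0.855, -0.0]
wrist_force: [1.2, -5.3, -0.9]
opening: 0.0233
```

```bash
python3 shot.py 15
python3 - <<'E'
from h import *; import pickle
o,C=pickle.load(open("pics/15.pkl","rb")); c=C["scene"]
bx=np.array([np.cos(np.radians(27.45)),np.sin(np.radians(27.45)),0]); by=np.array([-bx[1],bx[0],0])
h=np.array([.4887,.1788,.106])+.22*bx
def pt(m,r,y,t=0): return h+by*y+r*(-np.cos(m)*bx+np.sin(m)*np.array([0,0,1]))+t*(np.sin(m)*bx+np.cos(m)*np.array([0,0,1]))
s=lambda p,q:(q-p)[1]/(q-p)[0]
ms=np.arange(.60,.74,.02); L=[s(np.array(proj(c,pt(m,.16,-.1,-.004))),np.array(proj(c,pt(m,.03,-.1,-.004)))) for m in ms]
W=[s(np.array(proj(c,pt(m,.13,.122))),np.array(proj(c,pt(m,.03,.122)))) for m in ms]
print(ms,np.round(L,3),np.round(W,3))
for t in("13","14","15"):
  p=cv2.imread(f"pics/scene{t}.png"); g=cv2.cvtColor(p,cv2.COLOR_BGR2GRAY).astype(float)
  us=[];vs=[]
  for u in range(350,382):
    pm=np.array(proj(c,pt(.66,.16,-.1,-.004))); v0=pm[1]+(u-pm[0])*.72
    col=g[int(v0-8):int(v0+9),u]; dg=np.diff(col); i=np.argmin(dg); w=np.clip(-dg[max(0,i-2):i+3],0,None); us.append(u); vs.append(int(v0-8)+.5+((np.arange(max(0,i-2),max(0,i-2)+len(w)))*w).sum()/w.sum())
  us=np.array(us);vs=np.array(vs);k=np.polyfit(us,vs,1);r=vs-np.polyval(k,us);ok=abs(r)<1.5;k=np.polyfit(us[ok],vs[ok],1)
  print(t,"near edge slope",k[0].round(4),"n",ok.sum(),"rms",np.std((vs-np.polyval(k,us))[ok]).round(2),"-> m",np.interp(k[0],L,ms).round(4))
print("arm .769 -> m",np.interp(.769,W,ms))
# ball compare
for t in("8","9","13","14","15"):
  p=cv2.imread(f"pics/scene{t}.png").astype(float)[156:168,350:362]; R=np.clip(p[:,:,2]-np.maximum(p[:,:,0],p[:,:,1])-40,0,None); yy,xx=np.mgrid[156:168,350:362]; w=R*(yy<163); print(t,(w*xx).sum()/w.sum(),(w*yy).sum()/w.sum())
E
```

```text
23.4 [0.531  0.2008 0.2253] [ 1.000e-04  5.188e-01  8.549e-01 -1.000e-04] [ 1.24 -5.31 -0.95] 0.023300802185197936 [ 0.23  0.36 -0.15  1.05 -0.   -0.25]
[0.6  0.62 0.64 0.66 0.68 0.7  0.72 0.74] [0.64  0.669 0.698 0.729 0.761 0.794 0.828 0.864] [0.669 0.698 0.729 0.761 0.795 0.829 0.865 0.902]
13 near edge slope 0.6853 n 32 rms 0.15 -> m 0.6312
14 near edge slope 0.7449 n 32 rms 0.17 -> m 0.67
15 near edge slope 0.7451 n 32 rms 0.18 -> m 0.6702
arm .769 -> m 0.6646311478333903
8 355.0017605633803 161.26760563380282
9 355.04770642201834 161.27522935779817
13 355.01149425287355 161.26628352490422
14 355.0249042145594 161.26819923371647
15 355.0281425891182 161.27767354596622
```

View pics/wrist15.png

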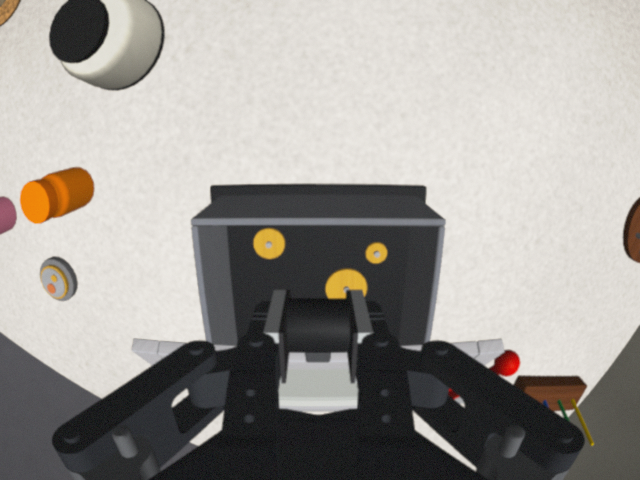

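Run:
```python
from cell import close_job
print(close_job())
```

```text
the job is handed in; nothing more can be done
None
```

The whole job is done and handed in at about 23.5 s of the 61 s allowed.

- **Shake:** I pressed the blue-capped jar upright on the pad until the pad stopped moving. The force was about 35 N, then I eased it to about 22 N and held for more than a second. About 10 N is enough to hold the pad fully down.
- **Mat:** I stood the jar close to the centre of the cork mat and let go. Later pictures show it upright there.
- **Flap:** I pinched the knob by its flat ends, lifted the flap and am still holding it. The flap reads 0.670 rad from the picture and 0.672 rad from the arm's height.

**Pointer match:** The pointer reads 0.663 to 0.675 rad depending on the camera, so the flap matches it to within about 0.01 rad. The ball did not move between pictures. I saw no shift in the loupe, tweezers or watch movement in the pictures, but did not measure it.

**Readings that disagreed:**
- The wrist camera placed the pad, mat and knob several mm away from the fixed cameras, up to about 12 mm for the mat. I used values in between and corrected with close-up pictures.
- A steady sideways force of about 5 N remains on the gripper while it holds the knob. I do not know the cause, but it did not change the pose during a 1.25 s wait.

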